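# Put three storeroom supplies back in their own trays

## Task

The bottle, the square tin and the stapler on the storeroom counter have been put into one another's trays. Put each back upright in the middle of the tray of its own shape: the bottle in the round tray, the tin in the square tray, squared up with its sides, and the stapler in the long tray, lying lengthways. Set one of them down and let go of it on the cork mat, about in its middle, to make room, leave the mat empty at the end, knock none of the three over, and leave the can, the tape roll and the little jar where they are.

Things in the scene. Friction and masses are not known exactly. Their poses are not given: they have to be found in the camera images.
- bottle: Closed white plastic bottle with a paper label, standing upright: round body 56 mm diameter up to 75 mm height, then a shoulder to a neck with a grey cap 30 mm in diameter; 106 mm high overall. Loose, 0.14 to 0.28 kg. Origin: centre of the underside; z up along the bottle. At the start it stands in one of the other two trays.
- tin: Closed square metal tin with a pressed lid and a paper band, 56 x 56 mm (58 over the lid) and 81 mm high, standing upright. Loose, 0.14 to 0.28 kg. Origin: centre of the underside; x and y square to its sides, z up. At the start it stands in one of the other two trays.
- stapler: Small black desk stapler lying on its flat base: 96 mm long (along its x), base 30 mm wide (along y), upper arm 28 mm wide, 45 mm high with flat upright sides. Loose, 0.11 to 0.23 kg. Origin: centre of the underside, x along its length, z up; it balances near the origin. Grasp it across its width. At the start it lies in one of the other two trays.
- round_tray: The bottle's tray: round grey plastic tray fixed to the counter, 124 mm outer diameter, floor 3 mm thick, rim 4 mm thick and 9 mm high above the counter. Origin: centre of the underside, on the counter.
- square_tray: The tin's tray: square grey plastic tray fixed to the counter, 118 x 118 mm outside, floor 3 mm thick, rim 4 mm thick and 9 mm high. Origin: centre of the underside; x and y square to its sides.
- long_tray: The stapler's tray: oblong grey plastic tray fixed to the counter, 128 mm long (along its x) and 78 mm wide (along y) outside, floor 3 mm thick, rim 4 mm thick and 9 mm high. Origin: centre of the underside.
- cork_mat: The free spot: flat square cork mat without a rim, fixed to the counter, 110 x 110 mm and 5 mm thick, empty at the start. Origin: centre of the underside; x and y square to its sides.
- can: Bystander: upright closed can, 60 mm diameter, 130 mm high, the tallest thing among the trays; loose. Origin: centre of the underside.
- tape_roll: Bystander: whitish roll of packing tape (a plain ring) lying flat, 100 mm outer diameter, 76 mm hole, 45 mm high; loose. Origin: centre of the underside.
- jar: Bystander: little closed glass jar with a steel lid, 40 mm diameter, 60 mm high; loose. Origin: centre of the underside.

How it is judged:
On the way:
1. one of the three things has been set down upright near the middle of the cork mat and let go (((horizontal distance between bottle and cork_mat below 0.035 m and height (world z) of bottle below 0.009 m and angle between bottle's own z axis and vertical below 0.1 rad and contact force between bottle and the fingers below 0.2 N and linear speed of bottle below 0.02 m/s) or (horizontal distance between tin and cork_mat below 0.035 m and height (world z) of tin below 0.009 m and angle between tin's own z axis and vertical below 0.1 rad and contact force between tin and the fingers below 0.2 N and linear speed of tin below 0.02 m/s) or (horizontal distance between stapler and cork_mat below 0.035 m and height (world z) of stapler below 0.009 m and angle between stapler's own z axis and vertical below 0.1 rad and contact force between stapler and the fingers below 0.2 N and linear speed of stapler below 0.02 m/s))), for 0.2 s.
At the end, for the whole second after the job is handed in: Bottle in the round tray, tin in the square tray, stapler in the long tray: each within 12 mm of its tray's centre, standing on the tray floor, upright within 0.08 rad, at rest; the stapler's length along the long tray's and the tin's sides parallel to the square tray's, each within 0.2 rad (horizontal distance between bottle and round_tray below 0.012 m and z of bottle in the frame of round_tray below 0.006 m and angle between each of bottle, tin, stapler's own z axis and vertical below 0.08 rad and linear speed of each of bottle, tin, stapler below 0.02 m/s and horizontal distance between tin and square_tray below 0.012 m and z of tin in the frame of square_tray below 0.006 m and horizontal distance between stapler and long_tray below 0.012 m and z of stapler in the frame of long_tray below 0.006 m and angle between the x axis of stapler and the x axis of long_tray, either way round below 0.2 rad and (angle between the x axis of tin and the x axis of square_tray, either way round below 0.2 rad or angle between the x axis of tin and the y axis of square_tray, either way round below 0.2 rad)); the robot touches nothing.
It fails at once if the can is moved by more than 25 mm (distance of can from where it was at the start of the episode above 0.025 m).
It fails at once if the tape roll is moved by more than 25 mm (distance of tape_roll from where it was at the start of the episode above 0.025 m).
It fails at once if the little jar is moved by more than 25 mm (distance of jar from where it was at the start of the episode above 0.025 m).
It fails at once if the bottle, the tin or the stapler is tipped over (angle between any of bottle, tin, stapler's own z axis and vertical above 0.7 rad).
It also fails if it takes over 93 s, if anything falls off the work surface, if the arm or the gripper's body presses on something with over 40 N, if the wrist force passes 120 N, or if a joint passes its speed limit or range.

## Robot

A 6-joint arm with a two-finger parallel gripper is mounted at the origin on the work surface. World frame = base frame: x ahead of the robot, y to its left, z up, the work surface at z = 0. Lengths are in m, angles in rad, forces in N, time in s.
With the tool pointing down it reaches from about 0.35 to 0.775 m from the base axis. Payload 5.5 kg.
Tool frame: the origin (TCP) lies at the very end of the fingers, on their centre line; the grasp point (between the pads) lies 19 mm behind it; x points along the fingers, y is the direction in which the jaws open and shut, and the axes are right-handed (so a half turn about x gives the same grasp; the last joint's range is limited). The gripper opens to 85 mm and grips with 20 to 120 N. Pads are 22 mm wide; open, the fingers measure 114 mm over their backs; the gripper's body (76 mm by 85 mm) begins 54 mm behind the grasp point. The pads swing forward as they close: fully open they stand 13 mm farther back than shut.
Start: joints at [-1.353, 0.313, 0.046, 1.304, 0, 1.431], TCP at [0.201, -0.539, 0.231] pointing down, gripper open.
Joint ranges: [-2.76, 2.76], [-0.86, 1.69], [-1.03, 1.26], [-2.2, 2.34], [-1.47, 1.5], [-3.14, 3.14]. Speed limits (rad/s): [2.57, 2.57, 3.14, 3.14, 3.14, 3.14].

## Interface

Orientations are given as a unit quaternion [w, x, y, z].
In Python, from workcell import env gives the robot as it stands.
- The arm moves only by the tool servo_tool, never from a script. Its argument "increments" is a list of rows, each an object with "offset": the shift along the tool's x, y, z in cm, a list of three; "yaw": the turn about the tool's x in degrees. In form: [{"offset": [x, y, z], "yaw": yaw}, ...]. A call has exactly 8 rows; each row is the pose to reach, as a shift and turn from the pose commanded when the call began, along the tool's axes at that moment; what a row does not reach only later rows make up. A row lasts 1/10 s, in which the tool goes at most 50 mm and 8.59 degrees, less where a joint would pass 70% of its speed; a pose out of reach is approached as far as the arm can. A call with a gripper value outside its range is refused whole. "claw" is the opening, from 0 (shut) to 1 (fully open), set as the call begins (left out, the last holds). The fingers move at their own pace and stop on an object; "force" is the grip in N (left out, the last holds). Time passes only in rows, so rows that repeat a pose let the fingers close, or fill a call up. It gives the time, the measured TCP pose, the force and the opening at its end, in the units of the state.
- env.get_state(): the state, without advancing time (a new reading comes with each control period).
- env.read_camera(name): name is "scene" or "top"; returns (picture, depth): 400x640x3 uint8, red, green, blue; 400x640 float32, m along the optical axis (not along the pixel's ray), 0 where there is no reading.
- env.camera_model(name): a dict with "vertical_fov" (degrees; the focal length in pixels is half the picture's height over the tangent of half this angle, whatever the lens; pixels are square), "cx", "cy" (the principal point, pixels), "world_from_camera" (4x4, takes a point from camera to world coordinates). Camera axes: x right, y up, looking along -z (the intrinsics and any distortion apply to the point x, -y, -z); pixel columns grow to the right and rows downward; lengths in m; the calibration is good to about 2 mm. A picture is of the moment at which its call begins. camera_model takes no time and is no camera call.
- env.hand_in(): hands the job in, once; it reports no verdict.
The state is a dict: "clock": time; "joint_pos": joint angles; "qvel": joint speeds; "tau": joint torques, N m; "tcp_pos": TCP position; "orientation": TCP orientation; "wrist_force": force on the tool from outside, world axes, zero at the start; "ft_torque": the same for the moment, N m; "finger_gap": finger opening in m.
Only numpy, scipy, OpenCV 4.12 (cv2) and the standard library are available. Lean on these libraries where they do the work, as an engineer would, in place of code of your own. Each camera call takes 0.05 s, during which the arm holds its last target.

## Working session

There is one attempt and no reset: what is moved stays moved. The work goes in short steps, Python scripts to look and compute and a tool call to move; the robot and the scene stay as the last step left them, time stands still between calls to the robot, and variables do not carry over. Pictures are saved under pics/ and viewed, and the job is handed in when it is done.

Besides the shell and the picture viewer there is one more tool, called as name([rows], argument=value, ...), one row to a line, values as JSON. servo_tool: Moves the arm, as the interface text tells. Its arguments: {"type":"object","properties":{"increments":{"type":"array","items":{"type":"object","properties":{"offset":{"type":"array","items":{"type":"number"}},"yaw":{"type":"number"}}}},"claw":{"type":"number"},"force":{"type":"number"}},"required":["increments"]}

```bash
ls; mkdir -p pics
python3 - <<'E'
from workcell import env
import cv2,numpy as np
print(env.get_state())
for n in ["scene","top"]:
    p,d=env.read_camera(n); cv2.imwrite(f"pics/{n}0.png",p[:,:,::-1]); np.savez(f"pics/{n}0.npz",p=p,d=d); print(env.camera_model(n))
E
```

```text
pics
{'clock': 0.0, 'joint_pos': array([-1.35258879e+00,  3.14011560e-01,  4.49971847e-02,  1.30359907e+00,
       -1.88607795e-05,  1.43124222e+00]), 'qvel': array([ 7.52744797e-04,  9.97485558e-04, -8.18696226e-04, -2.24656132e-05,
        1.62308968e-04, -6.52183472e-04]), 'tau': array([-4.09702898e-04, -4.80630577e+01,  2.98532867e+01,  1.94398232e-02,
       -1.63100608e-04,  4.94514680e-06]), 'tcp_pos': array([ 0.20125312, -0.53809345,  0.23040997]), 'orientation': array([-0.12517262, -0.69579158, -0.126456  ,  0.69585543]), 'wrist_force': array([ 0.31229532, -0.08624595,  0.56735721]), 'ft_torque': array([-0.00802342, -0.01310162, -0.0302403 ]), 'finger_gap': 0.08519161239385474}
{'vertical_fov': 44.16963473715478, 'cx': 317.2260996953932, 'cy': 198.47749118971123, 'world_from_camera': array([[-0.72990907, -0.49357315,  0.47288296,  1.07051482],
       [ 0.68332128, -0.54454942,  0.48635168,  0.49514219],
       [ 0.01745801,  0.6781235 ,  0.73474059,  0.80158992],
       [ 0.        ,  0.        ,  0.        ,  1.        ]])}
{'vertical_fov': 48.37638518402169, 'cx': 323.39034223111554, 'cy': 198.53124120322005, 'world_from_camera': array([[ 0.00534576,  0.97559751, -0.21950155,  0.36989624],
       [-0.99997711,  0.00430476, -0.00522059,  0.01680016],
       [-0.0041483 ,  0.21952443,  0.97559818,  0.99852548],
       [ 0.        ,  0.        ,  0.        ,  1.        ]])}
```

View pics/scene0.png

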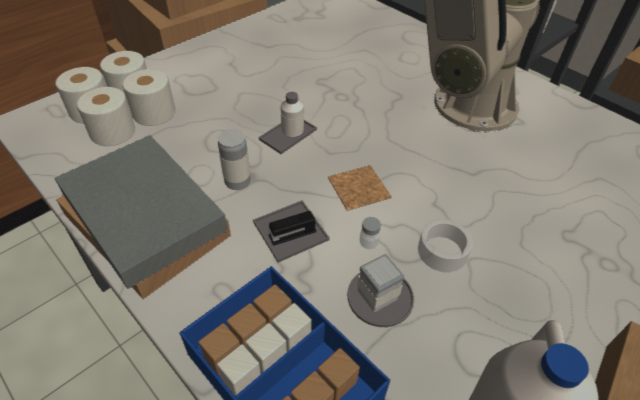

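View pics/top0.png

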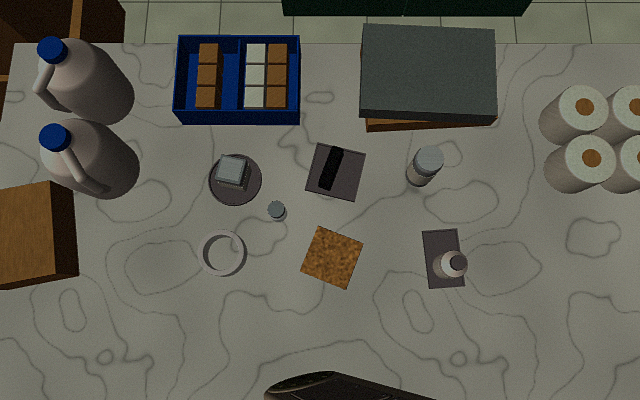

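Top view: the bottle (450,263) is in the long tray, the tin (232,170) in the round tray, and the stapler (331,168) in the square tray. The mat is at (332,257), can (428,165), jar (277,211) and tape roll (223,253). Next I'll measure the poses.

```bash
cat > h.py <<'E'
import numpy as np,cv2
from workcell import env
def cloud(n,d):
    m=env.camera_model(n); f=200/np.tan(np.radians(m['vertical_fov']/2))
    v,u=np.mgrid[0:400,0:640].astype(float)
    P=np.stack([(u-m['cx'])/f*d,-(v-m['cy'])/f*d,-d],-1)
    T=m['world_from_camera']; W=P@T[:3,:3].T+T[:3,3]; W[d==0]=np.nan; return W
def heightmap(Ws,ps,x0=.3,x1=.8,y0=-.45,y1=.4,r=.001):
    H=np.full((int((x1-x0)/r),int((y1-y0)/r)),np.nan); 
    return H
E
python3 - <<'E'
from h import *
for n in ["scene","top"]:
    z=np.load(f"pics/{n}0.npz"); W=cloud(n,z['d']); p=z['p'].astype(int)
    print(n,"plane z med", np.nanmedian(W[...,2]))
    hsv=cv2.cvtColor(z['p'],cv2.COLOR_RGB2HSV)
    inr=(W[...,0]>.3)&(W[...,0]<.8)&(W[...,1]>-.4)&(W[...,1]<.4)
    flat=inr&(abs(W[...,2])<.004)&(z['p'].max(-1)>140)
    A=W[flat]; c=np.linalg.lstsq(np.c_[A[:,:2],np.ones(len(A))],A[:,2],rcond=None)[0]; print("plane",c,len(A))
    m=(inr&(W[...,2]>.02)).astype(np.uint8)
    k,l,s,cc=cv2.connectedComponentsWithStats(m)
    for i in range(1,k):
        if s[i,4]>60:
            q=W[l==i]; top=q[q[:,2]>np.percentile(q[:,2],98)-.006]
            print("obj",cc[i].round(),s[i,4],"zmax",np.percentile(q[:,2],98).round(4),"topmid",((top.min(0)+top.max(0))/2).round(4),"mean",top.mean(0).round(4),"ext",np.ptp(top,axis=0).round(3),cv2.minAreaRect((top[:,:2]*1000).astype(np.float32)))
    # cork
    m=(inr&(hsv[...,1]>130)&(hsv[...,0]<25)&(W[...,2]<.02)).astype(np.uint8)
    k,l,s,cc=cv2.connectedComponentsWithStats(m); i=1+s[1:,4].argmax(); q=W[l==i]
    print("cork",cc[i],s[i,4],q.mean(0),cv2.minAreaRect((q[:,:2]*1000).astype(np.float32)))
E
```

```text
scene plane z med 0.0012030496403364621
plane [-0.00032931 -0.00046037  0.00088031] 44207
obj [292. 113.] 775 zmax 0.1116 topmid [ 0.4429 -0.2452  0.1102] mean [ 0.445 -0.244  0.11 ] ext [0.03  0.03  0.009] ((444.10040283203125, -245.2557373046875), (31.177295684814453, 26.048534393310547), 48.897064208984375)
obj [234. 157.] 1441 zmax 0.1327 topmid [ 0.6527 -0.195   0.1309] mean [ 0.6541 -0.1946  0.1307] ext [0.055 0.056 0.007] ((653.0313720703125, -195.23760986328125), (54.67622375488281, 56.312530517578125), 8.700271606445312)
obj [184. 182.] 1945 zmax 0.1032 topmid [ 0.7804 -0.2044  0.1015] mean [ 0.7835 -0.2042  0.1008] ext [0.039 0.3   0.008] ((781.322265625, -204.34559631347656), (299.84429931640625, 39.04646301269531), 89.49683380126953)
obj [292. 224.] 790 zmax 0.0515 topmid [0.6628 0.0055 0.0491] mean [0.6653 0.0064 0.0483] ext [0.09  0.053 0.007] ((664.1654052734375, 6.413311004638672), (28.2728214263916, 91.2416000366211), 70.32881164550781)
obj [370. 230.] 461 zmax 0.063 topmid [0.5602 0.1249 0.0607] mean [0.5608 0.1256 0.0607] ext [0.037 0.037 0.007] ((560.2822875976562
[... 158 characters left out ...]
 0.2437 0.0452] ext [0.1   0.099 0.007] ((468.9203796386719, 242.34320068359375), (99.69703674316406, 98.73311614990234), 1.2967486381530762)
obj [380. 280.] 1683 zmax 0.0864 topmid [0.6422 0.2223 0.0846] mean [0.644  0.223  0.0841] ext [0.066 0.066 0.008] ((642.8002319335938, 221.65516662597656), (58.83721160888672, 58.78017044067383), 78.17656707763672)
obj [327. 331.] 2907 zmax 0.0819 topmid [0.7875 0.2197 0.0802] mean [0.7807 0.2335 0.0797] ext [0.024 0.281 0.009] ((787.5454711914062, 219.69595336914062), (280.8985900878906, 24.3157901763916), 89.99703979492188)Traceback (most recent call last):
  File "<stdin>", line 17, in <module>
ValueError: attempt to get argmax of an empty sequence
```

```bash
python3 - <<'E'
from h import *
# ortho rectified maps, gray, from both cameras at z=.009
x0,x1,y0,y1=.35,.80,-.35,.30; s=1200
out=[]
for n in ["scene","top"]:
    z=np.load(f"pics/{n}0.npz"); m=env.camera_model(n); f=200/np.tan(np.radians(m['vertical_fov']/2))
    X,Y=np.meshgrid(np.linspace(x1,x0,int((x1-x0)*1000)),np.linspace(y1,y0,int((y1-y0)*1000)),indexing='ij')
    P=np.stack([X,Y,np.full_like(X,.009)],-1); T=m['world_from_camera']; C=(P-T[:3,3])@T[:3,:3]
    u=m['cx']+f*C[...,0]/-C[...,2]; v=m['cy']-f*C[...,1]/-C[...,2]
    cv2.imwrite(f"pics/ortho_{n}.png",cv2.remap(z['p'],u.astype(np.float32),v.astype(np.float32),1)[:,:,::-1])
E
python3 - <<'E'
from h import *
for n in ["scene","top"]:
    z=np.load(f"pics/{n}0.npz"); W=cloud(n,z['d']); 
    hsv=cv2.cvtColor(z['p'],cv2.COLOR_RGB2HSV)
    inr=(W[...,0]>.3)&(W[...,0]<.76)&(W[...,1]>-.4)&(W[...,1]<.4)
    if n=="top":
      m=(inr&(W[...,2]>.02)).astype(np.uint8)
      k,l,s,cc=cv2.connectedComponentsWithStats(m)
      for i in range(1,k):
        if s[i,4]>60:
            q=W[l==i]; top=q[q[:,2]>np.percentile(q[:,2],98)-.006]
            print("obj",cc[i].round(),s[i,4],"zmax",np.percentile(q[:,2],98).round(4),"topmid",((top.min(0)+top.max(0))/2).round(4),"ext",np.ptp(top,axis=0).round(3),np.array(cv2.minAreaRect((top[:,:2]*1000).astype(np.float32))[0]).round(1),cv2.minAreaRect((top[:,:2]*1000).astype(np.float32))[1:])
    for nm,c,R in [("long",(.43,-.24),.09),("sq",(.66,0),.10),("round",(.64,.22),.09),("mat",(.5,0),.1)]:
        near=inr&(np.hypot(W[...,0]-c[0],W[...,1]-c[1])<R)
        q=W[near]; 
        px=z['p'][near]
        if nm=="mat": q=q[(hsv[near][:,1]>110)]
        else: q=q[(px.max(1)<115)&(q[:,2]<.012)]
        r=cv2.minAreaRect((q[:,:2]*1000).astype(np.float32)); print(n,nm,len(q),r, "z",np.percentile(q[:,2],[5,50,95]).round(4), px.max(1).min(),np.median(px,axis=0))
E
```

```text
scene long 664 ((457.9050598144531, -243.08367919921875), (123.83332061767578, 80.66707611083984), 4.822872638702393) z [0.0025 0.0055 0.0105] 46 [151.5 145.  133. ]
scene sq 1815 ((670.884521484375, -8.005622863769531), (121.25704193115234, 141.28968811035156), 76.16444396972656) z [0.0024 0.0056 0.0109] 19 [146. 141. 132.]
scene round 1644 ((648.0060424804688, 232.67965698242188), (105.73230743408203, 122.22447204589844), 38.01697540283203) z [0.0014 0.0041 0.0101] 52 [147. 144. 134.]
scene mat 1581 ((463.0373229980469, 4.6159820556640625), (108.73692321777344, 107.83036041259766), 68.73944091796875) z [0.0034 0.0058 0.0083] 85 [160. 155. 143.]
obj [485. 119.] 128 zmax 0.0989 topmid [ 0.759  -0.3355  0.0967] ext [0.002 0.03  0.007] [ 758.9 -335.5] ((30.206689834594727, 1.665666103363037), 88.68366241455078)
obj [379. 126.] 148 zmax 0.0525 topmid [ 0.7579 -0.1079  0.0497] ext [0.004 0.054 0.006] [ 758.  -107.9] ((3.876941680908203, 54.30742645263672), 0.6727784872055054)
obj [425. 165.] 1049 zmax 0.133 topmid [ 0.6523 -0.1955  0.1306] ext [0.055 0.054 0.007] [ 651.1 -196. ] ((53.494
[... 815 characters left out ...]
595215, 28.170869827270508), 0.8698045015335083)
top long 1851 ((429.91009521484375, -242.56076049804688), (174.5213623046875, 175.85330200195312), 46.42833709716797) z [-0.0013  0.0037  0.0095] 13 [116. 114. 104.]
top sq 2295 ((659.9800415039062, 0.06937408447265625), (199.3358154296875, 140.3712615966797), 65.01309967041016) z [-0.0003  0.0043  0.0099] 0 [112. 111. 100.]
top round 1614 ((639.5365600585938, 237.74008178710938), (177.6747589111328, 144.07557678222656), 0.7640975117683411) z [-0.0012  0.0032  0.01  ] 0 [109. 112. 102.]
top mat 2380 ((497.56036376953125, -10.840545654296875), (109.68498229980469, 188.739990234375), 68.54000091552734) z [0.0025 0.0054 0.0084] 7 [118. 116. 105.]
```

View pics/ortho_top.png

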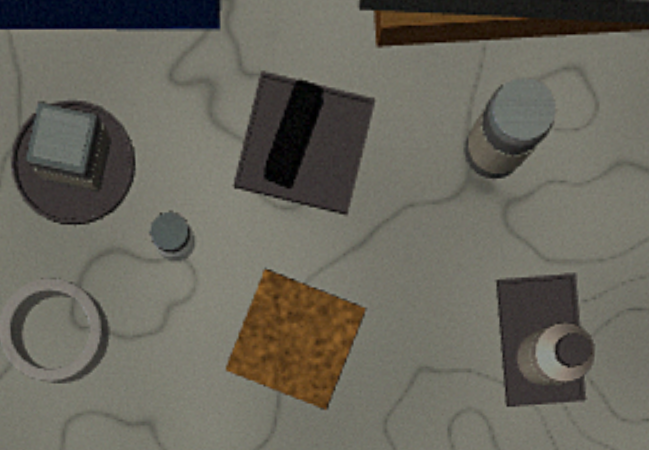

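View pics/ortho_scene.png

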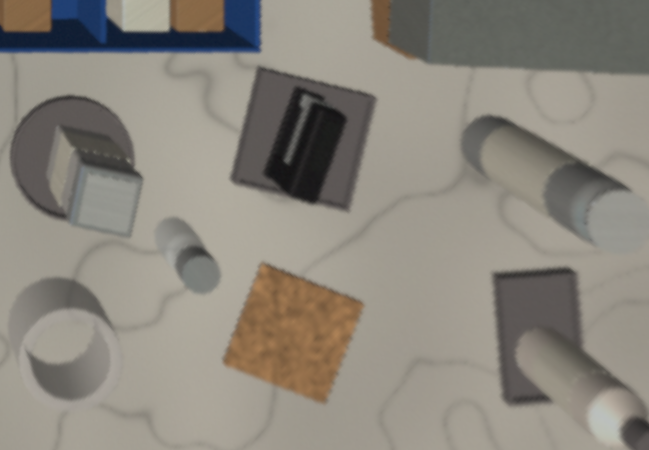

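Both views agree to within about 3 mm. I'll use the averages (bottle .443,-.2455; long tray .462,-.240; mat .463,.004). A helper will turn targets into tool-axis shifts. The bottle goes to the mat first.

```bash
cat >> h.py <<'E'
from scipy.spatial.transform import Rotation as R
def rot(s): w,x,y,z=s['orientation']; return R.from_quat([x,y,z,w]).as_matrix()
def go(x,y,z,jaw=None):
    s=env.get_state(); M=rot(s); d=M.T@(np.array([x,y,z])-s['tcp_pos'])
    j=np.degrees(np.arctan2(M[1,1],M[0,1]))
    out=""
    if jaw is not None:
        dy=(jaw-j+90)%180-90   # world ccw
        out=f"yaw {-dy:.1f} (tool x z-comp {M[2,0]:.4f})"
    print("t",round(s['clock'],2),"tcp",s['tcp_pos'].round(4),"jaw",round(j,1),"j6",round(s['joint_pos'][5],2),"gap",round(s['finger_gap'],4),"F",s['wrist_force'].round(1))
    print("  offset cm",(d*100).round(2),out,"len",round(np.linalg.norm(d)*100,1))
E
python3 -c "
from h import *
print(rot(env.get_state()).round(3)); go(.443,-.2455,.20,0);go(.443,-.2455,.20,60)"
```

```text
[[-0.     0.35  -0.937]
 [ 0.002 -0.937 -0.35 ]
 [-1.    -0.002 -0.   ]]
t 0.1 tcp [ 0.2013 -0.5381  0.2305] jaw -69.5 j6 1.43 gap 0.0856 F [-0.1  0.9 -0.6]
  offset cm [  3.09 -18.94 -32.89] yaw -69.5 (tool x z-comp -1.0000) len 38.1
t 0.1 tcp [ 0.2013 -0.5381  0.2305] jaw -69.5 j6 1.43 gap 0.0856 F [-0.1  0.9 -0.6]
  offset cm [  3.09 -18.94 -32.89] yaw 50.5 (tool x z-comp -1.0000) len 38.1
```

servo_tool([
  {"offset": [0.3, -2.4, -4.1], "yaw": -6},
  {"offset": [0.7, -4.7, -8.2], "yaw": -12},
  {"offset": [1.1, -7.1, -12.3], "yaw": -18},
  {"offset": [1.5, -9.5, -16.4], "yaw": -25},
  {"offset": [1.9, -11.8, -20.6], "yaw": -31},
  {"offset": [2.3, -14.2, -24.7], "yaw": -37},
  {"offset": [2.7, -16.6, -28.8], "yaw": -43},
  {"offset": [3.1, -18.9, -32.9], "yaw": -49.5},
], claw=1, force=40)

```text
clock: 0.9
tcp_pos: [0.444, -0.2445, 0.1999]
orientation: [-0.407, -0.578, -0.407, 0.578]
wrist_force: [0.7, -0.1, -0.6]
finger_gap: 0.0851
```

```bash
python3 -c "
from h import *
go(.443,-.2455,.20,-20);go(.443,-.2455,.042,-20)"
```

```text
t 0.9 tcp [ 0.444  -0.2445  0.1999] jaw -19.7 j6 1.25 gap 0.0851 F [ 0.7 -0.1 -0.6]
  offset cm [-0.01 -0.06  0.13] yaw 0.3 (tool x z-comp -1.0000) len 0.1
t 0.9 tcp [ 0.444  -0.2445  0.1999] jaw -19.7 j6 1.25 gap 0.0851 F [ 0.7 -0.1 -0.6]
  offset cm [15.79 -0.06  0.13] yaw 0.3 (tool x z-comp -1.0000) len 15.8
```

servo_tool([
  {"offset": [2.2, 0, 0.1], "yaw": 0},
  {"offset": [5, 0, 0.1], "yaw": 0},
  {"offset": [8, 0, 0.1], "yaw": 0},
  {"offset": [11, 0, 0.1], "yaw": 0},
  {"offset": [13.5, 0, 0.1], "yaw": 0},
  {"offset": [15, 0, 0.1], "yaw": 0},
  {"offset": [15.8, 0, 0.1], "yaw": 0},
  {"offset": [15.8, 0, 0.1], "yaw": 0},
])

```text
clock: 1.7
tcp_pos: [0.4422, -0.2467, 0.0412]
orientation: [-0.405, -0.579, -0.406, 0.58]
wrist_force: [-0.3, 0.5, -0.0]
finger_gap: 0.0856
```

Run:
```python
from h import *
go(.443,-.2455,.042,-20)
for n in ["scene","top"]:
    p,d=env.read_camera(n); cv2.imwrite(f"pics/{n}1.png",cv2.resize(p[60:320,200:560] if n=="top" else p[20:280,120:480],None,fx=2,fy=2,interpolation=3)[:,:,::-1])
```

```text
t 1.7 tcp [ 0.4422 -0.2467  0.0412] jaw -20.0 j6 1.25 gap 0.0856 F [-0.3  0.5 -0. ]
  offset cm [-0.08  0.03 -0.14] yaw -0.0 (tool x z-comp -1.0000) len 0.2
```

View pics/scene1.png

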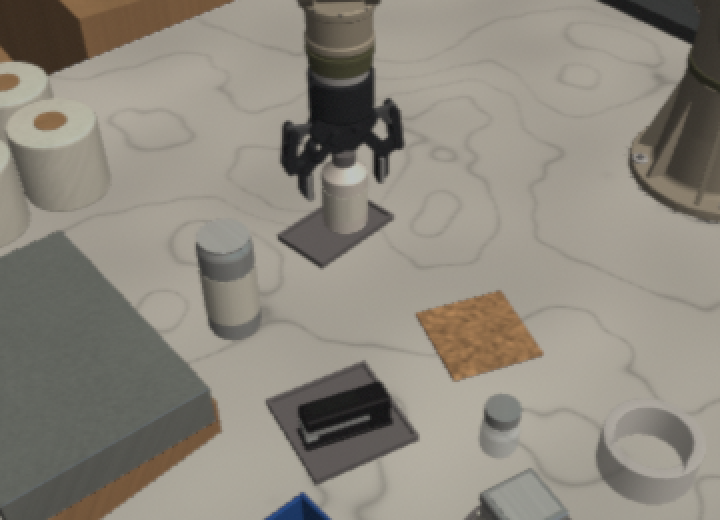

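The fingers straddle the bottle body at crop (345,190), with the cap just under the palm. Closing now.

servo_tool([
  {"offset": [0, 0, 0]},
  {"offset": [0, 0, 0]},
  {"offset": [0, 0, 0]},
  {"offset": [0, 0, 0]},
  {"offset": [0, 0, 0]},
  {"offset": [0, 0, 0]},
  {"offset": [0, 0, 0]},
  {"offset": [0, 0, 0]},
], claw=0, force=40)

```text
invalid input
```

servo_tool([
  {"offset": [-1, 0, 0]},
  {"offset": [-2.5, 0, 0]},
  {"offset": [-4, 0, 0]},
  {"offset": [-5.5, 0, 0]},
  {"offset": [-7, 0, 0]},
  {"offset": [-8, 0, 0]},
  {"offset": [-8, 0, 0]},
  {"offset": [-8, 0, 0]},
])

```text
invalid input
```

Run:
```python
from h import *
go(.463,.004,.122,-20)
for n in ["scene"]:
    p,d=env.read_camera(n); cv2.imwrite(f"pics/{n}2.png",cv2.resize(p[0:280,120:480],None,fx=2,fy=2,interpolation=3)[:,:,::-1])
```

```text
t 1.8 tcp [ 0.4433 -0.2476  0.0428] jaw -20.0 j6 1.25 gap 0.0854 F [ 0.5  1.2 -0.1]
  offset cm [ -7.93  -6.75 -24.31] yaw -0.0 (tool x z-comp -1.0000) len 26.5
```

View pics/scene2.png

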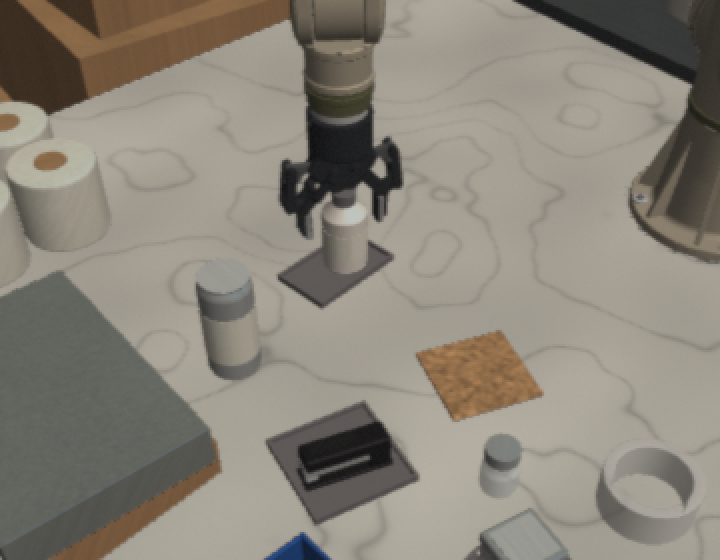

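Both calls were refused because yaw has to be given in every row. Nothing has moved, and the bottle is still between the open fingers. I'll repeat them.

servo_tool([
  {"offset": [0, 0, 0], "yaw": 0},
  {"offset": [0, 0, 0], "yaw": 0},
  {"offset": [0, 0, 0], "yaw": 0},
  {"offset": [0, 0, 0], "yaw": 0},
  {"offset": [0, 0, 0], "yaw": 0},
  {"offset": [0, 0, 0], "yaw": 0},
  {"offset": [0, 0, 0], "yaw": 0},
  {"offset": [0, 0, 0], "yaw": 0},
], claw=0, force=40)

```text
clock: 2.65
tcp_pos: [0.4432, -0.2477, 0.0433]
orientation: [-0.406, -0.579, -0.405, 0.579]
wrist_force: [-2.8, 1.1, 5.4]
finger_gap: 0.0548
```

```bash
python3 -c "
from h import *
go(.463,.004,.122,-20)"
```

```text
t 2.65 tcp [ 0.4432 -0.2477  0.0433] jaw -20.0 j6 1.25 gap 0.0548 F [-2.8  1.1  5.4]
  offset cm [ -7.9   -6.74 -24.32] yaw -0.0 (tool x z-comp -1.0000) len 26.4
```

servo_tool([
  {"offset": [-0.7, 0, 0], "yaw": 0},
  {"offset": [-2, 0, 0], "yaw": 0},
  {"offset": [-3.5, 0, 0], "yaw": 0},
  {"offset": [-5, 0, 0], "yaw": 0},
  {"offset": [-6.5, 0, 0], "yaw": 0},
  {"offset": [-7.5, 0, 0], "yaw": 0},
  {"offset": [-8, 0, 0], "yaw": 0},
  {"offset": [-8, 0, 0], "yaw": 0},
])

```text
clock: 3.45
tcp_pos: [0.4433, -0.2475, 0.1228]
orientation: [0.406, 0.579, 0.405, -0.579]
wrist_force: [-0.1, -0.3, -3.4]
finger_gap: 0.0551
```

Run:
```python
from h import *
go(.463,.004,.122,-20)
for n in ["scene"]:
    p,d=env.read_camera(n); cv2.imwrite(f"pics/{n}3.png",cv2.resize(p[0:280,120:480],None,fx=2,fy=2,interpolation=3)[:,:,::-1])
```

```text
t 3.45 tcp [ 0.4433 -0.2475  0.1228] jaw -20.0 j6 1.25 gap 0.0551 F [-0.1 -0.3 -3.4]
  offset cm [  0.06  -6.75 -24.31] yaw 0.0 (tool x z-comp -1.0000) len 25.2
```

View pics/scene3.png

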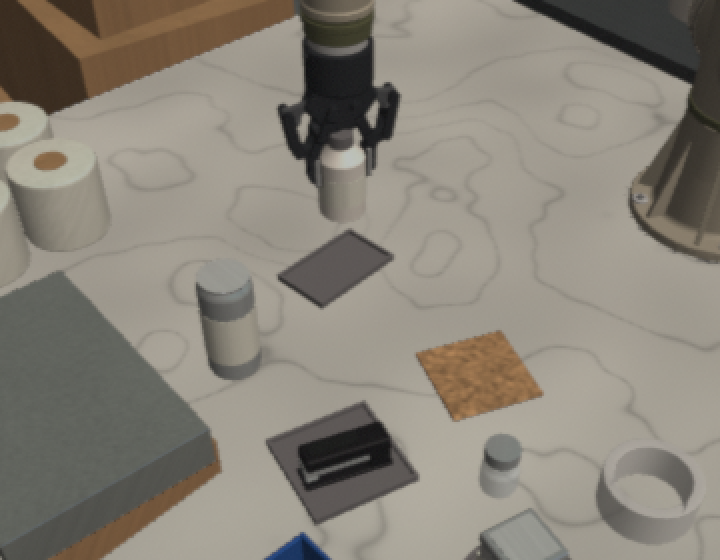

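The bottle hangs upright at (343,180). Next it goes over the mat.

servo_tool([
  {"offset": [0, -0.3, -1.2], "yaw": 0},
  {"offset": [0, -1.1, -4], "yaw": 0},
  {"offset": [0, -2.3, -8.2], "yaw": 0},
  {"offset": [0, -3.5, -12.5], "yaw": 0},
  {"offset": [0, -4.7, -16.8], "yaw": 0},
  {"offset": [0, -5.8, -21], "yaw": 0},
  {"offset": [0, -6.5, -23.4], "yaw": 0},
  {"offset": [0, -6.75, -24.3], "yaw": 0},
])

```text
clock: 4.3
tcp_pos: [0.4614, 0.0072, 0.1216]
orientation: [-0.406, -0.578, -0.407, 0.579]
wrist_force: [-0.3, -0.9, -3.5]
finger_gap: 0.0549
```

servo_tool([
  {"offset": [1, 0, 0], "yaw": 0},
  {"offset": [2.5, 0, 0], "yaw": 0},
  {"offset": [4, 0, 0], "yaw": 0},
  {"offset": [5.5, 0, 0], "yaw": 0},
  {"offset": [6.5, 0, 0], "yaw": 0},
  {"offset": [7.2, 0, 0], "yaw": 0},
  {"offset": [7.6, 0, 0], "yaw": 0},
  {"offset": [7.6, 0, 0], "yaw": 0},
])

```text
clock: 5.1
tcp_pos: [0.4625, 0.0038, 0.0459]
orientation: [-0.405, -0.579, -0.406, 0.58]
wrist_force: [0.5, -0.1, -3.2]
finger_gap: 0.0548
```

Run:
```python
from h import *
go(.463,.004,.0455,-20)
for n in ["scene"]:
    p,d=env.read_camera(n); cv2.imwrite(f"pics/{n}4.png",cv2.resize(p[20:280,200:560],None,fx=2,fy=2,interpolation=3)[:,:,::-1])
```

```text
t 5.1 tcp [0.4625 0.0038 0.0459] jaw -20.0 j6 1.75 gap 0.0548 F [ 0.5 -0.1 -3.2]
  offset cm [ 0.04  0.04 -0.04] yaw -0.0 (tool x z-comp -1.0000) len 0.1
```

View pics/scene4.png

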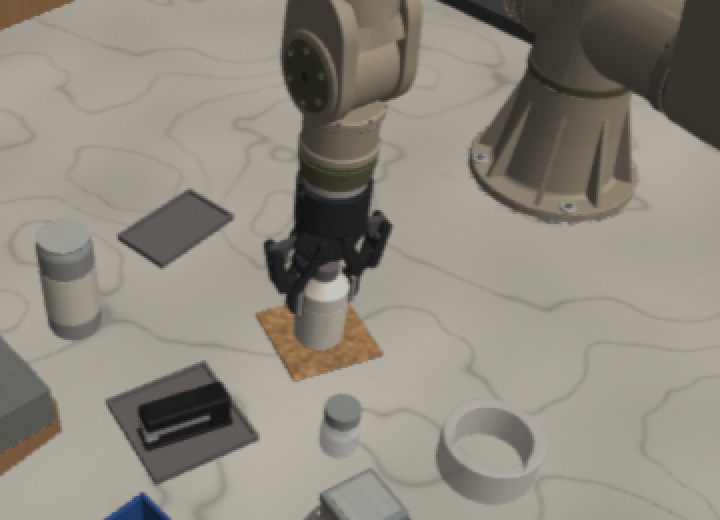

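The bottle is about 1–2 mm above the mat, still at full weight. I'll lower it gently until it touches.

servo_tool([
  {"offset": [0.05, 0, 0], "yaw": 0},
  {"offset": [0.1, 0, 0], "yaw": 0},
  {"offset": [0.15, 0, 0], "yaw": 0},
  {"offset": [0.15, 0, 0], "yaw": 0},
  {"offset": [0.15, 0, 0], "yaw": 0},
  {"offset": [0.15, 0, 0], "yaw": 0},
  {"offset": [0.15, 0, 0], "yaw": 0},
  {"offset": [0.15, 0, 0], "yaw": 0},
])

```text
clock: 5.95
tcp_pos: [0.4627, 0.0041, 0.0448]
orientation: [-0.406, -0.579, -0.406, 0.579]
wrist_force: [0.4, -0.1, -1.8]
finger_gap: 0.0548
```

servo_tool([
  {"offset": [0.05, 0, 0], "yaw": 0},
  {"offset": [0.05, 0, 0], "yaw": 0},
  {"offset": [0.05, 0, 0], "yaw": 0},
  {"offset": [0.05, 0, 0], "yaw": 0},
  {"offset": [0.05, 0, 0], "yaw": 0},
  {"offset": [0.05, 0, 0], "yaw": 0},
  {"offset": [0.05, 0, 0], "yaw": 0},
  {"offset": [0.05, 0, 0], "yaw": 0},
], claw=1)

```text
clock: 6.75
tcp_pos: [0.4627, 0.0041, 0.0443]
orientation: [-0.406, -0.579, -0.406, 0.579]
wrist_force: [-0.3, 0.8, -0.7]
finger_gap: 0.0854
```

servo_tool([
  {"offset": [-1, 0, 0], "yaw": 0},
  {"offset": [-3, 0, 0], "yaw": 0},
  {"offset": [-6, 0, 0], "yaw": 0},
  {"offset": [-9.5, 0, 0], "yaw": 0},
  {"offset": [-12.5, 0, 0], "yaw": 0},
  {"offset": [-14.5, 0, 0], "yaw": 0},
  {"offset": [-15, 0, 0], "yaw": 0},
  {"offset": [-15, 0, 0], "yaw": 0},
])

```text
clock: 7.55
tcp_pos: [0.4632, 0.004, 0.1951]
orientation: [0.406, 0.58, 0.405, -0.579]
wrist_force: [0.3, 0.7, -0.3]
finger_gap: 0.0855
```

Run:
```python
from h import *
go(.663,.006,.19,-20)
p,d=env.read_camera("scene"); np.savez("pics/scene5.npz",p=p,d=d)
cv2.imwrite(f"pics/scene5.png",cv2.resize(p[20:280,200:560],None,fx=2,fy=2,interpolation=3)[:,:,::-1])
W=cloud("scene",d); 
for nm,(x,y),r,lo in [("bottle",(.463,.004),.05,.02),("stapler",(.663,.006),.06,.02),]:
    q=W[np.isfinite(W[...,0])&(np.hypot(W[...,0]-x,W[...,1]-y)<r)&(W[...,2]>lo)&(W[...,2]<.125)]
    t=q[q[:,2]>np.percentile(q[:,2],98)-.006]; print(nm,len(q),np.percentile(q[:,2],98),(t.min(0)+t.max(0))/2,cv2.minAreaRect((t[:,:2]*1000).astype(np.float32)))
    if nm=="stapler":
        q=W[(np.hypot(W[...,0]-x,W[...,1]-y)<r)&(W[...,2]>.016)]; print("all",cv2.minAreaRect((q[:,:2]*1000).astype(np.float32)))
```

```text
t 7.55 tcp [0.4632 0.004  0.1951] jaw -20.0 j6 1.76 gap 0.0855 F [ 0.3  0.7 -0.3]
  offset cm [ 0.55 18.71 -7.02] yaw -0.0 (tool x z-comp -1.0000) len 20.0
bottle 949 0.11280913762200306 [0.46446036 0.00539341 0.11105126] ((464.11895751953125, 4.562440872192383), (29.231815338134766, 29.73443603515625), 70.45851135253906)
stapler 790 0.05130072887064369 [0.6639954  0.00616719 0.04894304] ((664.167724609375, 5.910892486572266), (28.123218536376953, 90.46372985839844), 69.66333770751953)
all ((663.748046875, 5.990993499755859), (30.821733474731445, 91.6179428100586), 69.34357452392578)
```

View pics/scene5.png

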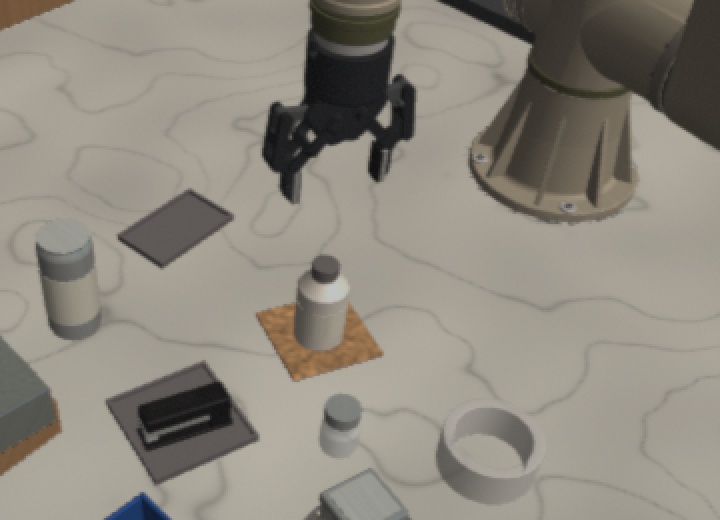

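The bottle stands mid-mat, with its cap at (325,268). The camera says .4645,.005 and the TCP .463,.004, so the scene camera's bias is about 1.5 mm. Next is the stapler.

servo_tool([
  {"offset": [0.1, 1.5, -0.5], "yaw": 0},
  {"offset": [0.2, 5, -1.8], "yaw": 0},
  {"offset": [0.4, 9, -3.4], "yaw": 0},
  {"offset": [0.5, 13, -4.9], "yaw": 0},
  {"offset": [0.5, 16.5, -6.2], "yaw": 0},
  {"offset": [0.5, 18.2, -6.8], "yaw": 0},
  {"offset": [0.5, 18.7, -6.9], "yaw": 0},
  {"offset": [0.5, 18.7, -6.9], "yaw": 0},
])

```text
clock: 8.4
tcp_pos: [0.6613, 0.005, 0.187]
orientation: [-0.405, -0.578, -0.406, 0.58]
wrist_force: [0.7, -0.1, -0.5]
finger_gap: 0.0856
```

servo_tool([
  {"offset": [2, 0, 0], "yaw": 0},
  {"offset": [5, 0, 0], "yaw": 0},
  {"offset": [8.5, 0, 0], "yaw": 0},
  {"offset": [11.5, 0, 0], "yaw": 0},
  {"offset": [13.5, 0, 0], "yaw": 0},
  {"offset": [14, 0, 0], "yaw": 0},
  {"offset": [14, 0, 0], "yaw": 0},
  {"offset": [14, 0, 0], "yaw": 0},
])

```text
clock: 9.2
tcp_pos: [0.6624, 0.0049, 0.0508]
orientation: [0.406, 0.58, 0.405, -0.579]
wrist_force: [-0.9, 0.1, 0.0]
finger_gap: 0.0852
```

Run:
```python
from h import *
go(.6625,.005,.017,-20.5)
p,d=env.read_camera("scene")
cv2.imwrite(f"pics/scene6.png",cv2.resize(p[80:280,180:480],None,fx=2.5,fy=2.5,interpolation=3)[:,:,::-1])
```

```text
t 9.2 tcp [0.6624 0.0049 0.0508] jaw -20.0 j6 1.81 gap 0.0852 F [-0.9  0.1  0. ]
  offset cm [ 3.38 -0.   -0.01] yaw 0.5 (tool x z-comp -1.0000) len 3.4
```

View pics/scene6.png

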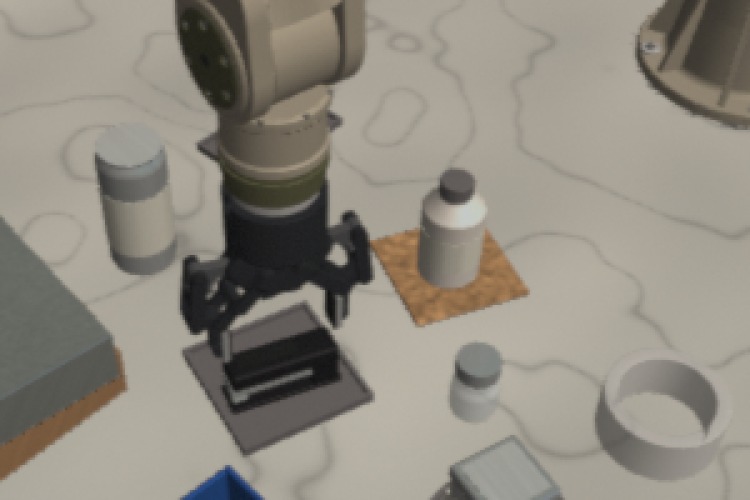

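The fingers (225,350) and (335,305) are over the stapler's ends, so I misread which rectangle axis was the length. It actually runs at about -20.7°, so the jaw has to be at about 69.3°. I'll raise a little and turn by -89.3.

servo_tool([
  {"offset": [-2, 0, 0], "yaw": 0},
  {"offset": [-3, 0, 0], "yaw": -6},
  {"offset": [-3, 0, 0], "yaw": -14},
  {"offset": [-3, 0, 0], "yaw": -22},
  {"offset": [-3, 0, 0], "yaw": -30},
  {"offset": [-3, 0, 0], "yaw": -38},
  {"offset": [-3, 0, 0], "yaw": -46},
  {"offset": [-3, 0, 0], "yaw": -50},
])

```text
clock: 10.05
tcp_pos: [0.663, 0.0049, 0.0812]
orientation: [0.614, 0.353, 0.612, -0.352]
wrist_force: [0.2, 0.0, 0.5]
finger_gap: 0.0855
```

servo_tool([
  {"offset": [0, 0, 0], "yaw": -8},
  {"offset": [0, 0, 0], "yaw": -16},
  {"offset": [0, 0, 0], "yaw": -24},
  {"offset": [0, 0, 0], "yaw": -32},
  {"offset": [0, 0, 0], "yaw": -37},
  {"offset": [0, 0, 0], "yaw": -39.3},
  {"offset": [0, 0, 0], "yaw": -39.3},
  {"offset": [0, 0, 0], "yaw": -39.3},
])

```text
clock: 10.85
tcp_pos: [0.6626, 0.0049, 0.0805]
orientation: [0.696, 0.127, 0.695, -0.127]
wrist_force: [-0.1, -0.3, -0.5]
finger_gap: 0.0854
```

Run:
```python
from h import *
go(.6625,.005,.017,69.3)
p,d=env.read_camera("scene")
cv2.imwrite(f"pics/scene7.png",cv2.resize(p[80:280,180:480],None,fx=2.5,fy=2.5,interpolation=3)[:,:,::-1])
```

```text
t 10.85 tcp [0.6626 0.0049 0.0805] jaw 69.2 j6 0.25 gap 0.0854 F [-0.1 -0.3 -0.5]
  offset cm [ 6.35  0.   -0.03] yaw -0.1 (tool x z-comp -1.0000) len 6.4
```

View pics/scene7.png

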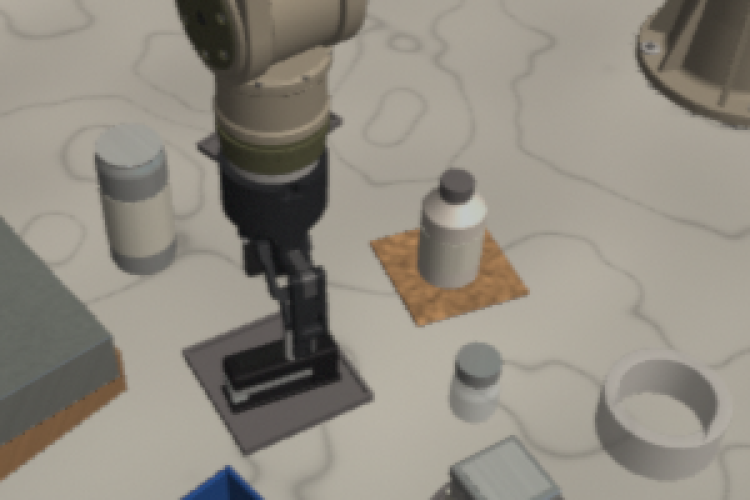

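The jaw is now across the stapler's width at about (310,350). Descending to close.

servo_tool([
  {"offset": [0.8, 0, 0], "yaw": 0},
  {"offset": [2.2, 0, 0], "yaw": 0},
  {"offset": [3.7, 0, 0], "yaw": 0},
  {"offset": [5, 0, 0], "yaw": 0},
  {"offset": [5.9, 0, 0], "yaw": 0},
  {"offset": [6.3, 0, 0], "yaw": 0},
  {"offset": [6.3, 0, 0], "yaw": 0},
  {"offset": [6.3, 0, 0], "yaw": 0},
])

```text
clock: 11.7
tcp_pos: [0.6624, 0.0049, 0.0166]
orientation: [0.696, 0.127, 0.695, -0.127]
wrist_force: [0.4, 0.6, 0.0]
finger_gap: 0.0853
```

servo_tool([
  {"offset": [0, 0, 0], "yaw": 0},
  {"offset": [0, 0, 0], "yaw": 0},
  {"offset": [0, 0, 0], "yaw": 0},
  {"offset": [0, 0, 0], "yaw": 0},
  {"offset": [0, 0, 0], "yaw": 0},
  {"offset": [0, 0, 0], "yaw": 0},
  {"offset": [0, 0, 0], "yaw": 0},
  {"offset": [0, 0, 0], "yaw": 0},
], claw=0, force=40)

```text
clock: 12.5
tcp_pos: [0.6623, 0.005, 0.0167]
orientation: [0.696, 0.127, 0.695, -0.127]
wrist_force: [-1.7, -0.4, 4.3]
finger_gap: 0.0272
```

Run:
```python
from h import *
go(.6625,.005,.017,69.3)
p,d=env.read_camera("scene")
cv2.imwrite(f"pics/scene8.png",cv2.resize(p[80:280,180:480],None,fx=2.5,fy=2.5,interpolation=3)[:,:,::-1])
```

```text
t 12.5 tcp [0.6623 0.005  0.0167] jaw 69.3 j6 0.25 gap 0.0272 F [-1.7 -0.4  4.3]
  offset cm [-0.03  0.01  0.02] yaw 0.0 (tool x z-comp -1.0000) len 0.0
```

View pics/scene8.png

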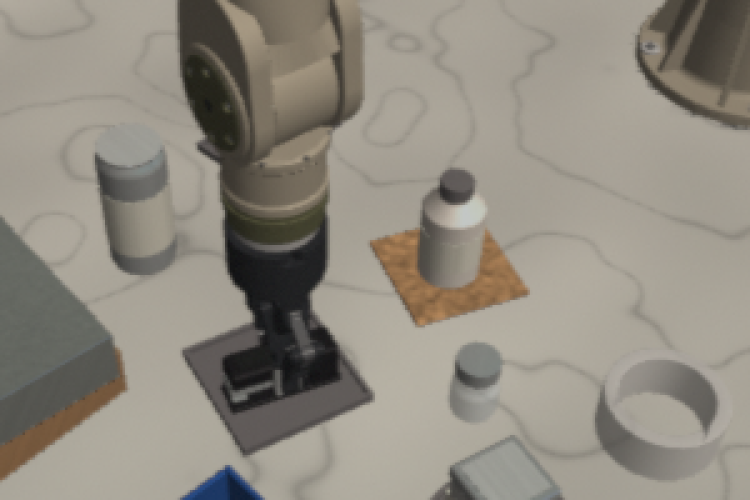

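The stapler is gripped (gap 27 mm). Lifting.

servo_tool([
  {"offset": [-1, 0, 0], "yaw": 0},
  {"offset": [-3.5, 0, 0], "yaw": 0},
  {"offset": [-7, 0, 0], "yaw": 0},
  {"offset": [-10.5, 0, 0], "yaw": 0},
  {"offset": [-13.5, 0, 0], "yaw": 0},
  {"offset": [-15.3, 0, 0], "yaw": 0},
  {"offset": [-16, 0, 0], "yaw": 0},
  {"offset": [-16, 0, 0], "yaw": 0},
])

```text
clock: 13.35
tcp_pos: [0.6623, 0.0049, 0.177]
orientation: [0.696, 0.127, 0.695, -0.127]
wrist_force: [-0.5, -0.8, -2.7]
finger_gap: 0.0269
```

Run:
```python
from h import *
go(.462,-.240,.176,94.4)
p,d=env.read_camera("scene")
cv2.imwrite(f"pics/scene9.png",cv2.resize(p[30:280,180:480],None,fx=2.4,fy=2.4,interpolation=3)[:,:,::-1])
```

```text
t 13.35 tcp [0.6623 0.0049 0.177 ] jaw 69.3 j6 0.25 gap 0.0269 F [-0.5 -0.8 -2.7]
  offset cm [  0.08 -29.99 -10.07] yaw -25.1 (tool x z-comp -1.0000) len 31.6
```

View pics/scene9.png

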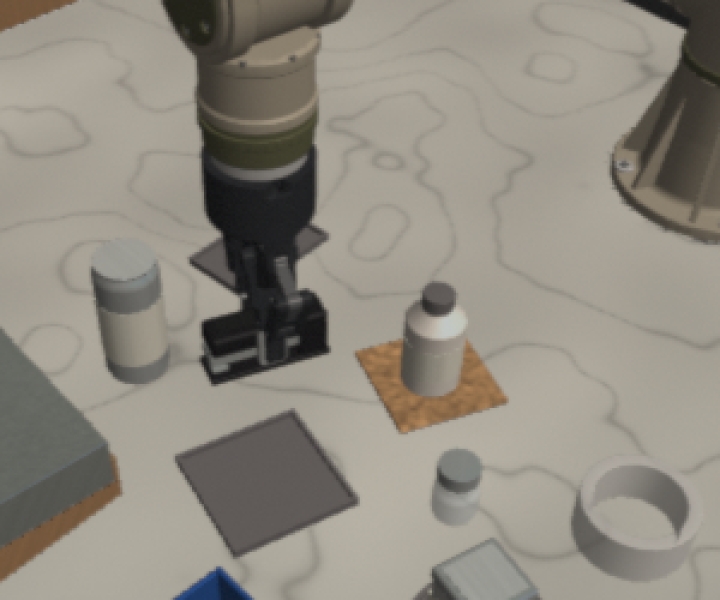

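The stapler is held level at (265,345). Carrying it to the long tray and turning -25°, with two of the eight rows used for slowing down.

servo_tool([
  {"offset": [0, -1.5, -0.5], "yaw": -1},
  {"offset": [0, -5, -1.7], "yaw": -4},
  {"offset": [0, -9.5, -3.2], "yaw": -8},
  {"offset": [0, -14, -4.7], "yaw": -12},
  {"offset": [0, -18.5, -6.2], "yaw": -16},
  {"offset": [0, -23, -7.7], "yaw": -20},
  {"offset": [0, -27, -9], "yaw": -23},
  {"offset": [0, -30, -10], "yaw": -25},
])

```text
clock: 14.2
tcp_pos: [0.4596, -0.2412, 0.1744]
orientation: [0.706, -0.026, 0.708, 0.027]
wrist_force: [0.8, -0.6, -1.3]
finger_gap: 0.0275
```

servo_tool([
  {"offset": [1, 0, 0], "yaw": 0},
  {"offset": [3.5, 0, 0], "yaw": 0},
  {"offset": [7, 0, 0], "yaw": 0},
  {"offset": [10.5, 0, 0], "yaw": 0},
  {"offset": [13, 0, 0], "yaw": 0},
  {"offset": [14.5, 0, 0], "yaw": 0},
  {"offset": [15, 0, 0], "yaw": 0},
  {"offset": [15, 0, 0], "yaw": 0},
])

```text
clock: 15.0
tcp_pos: [0.4614, -0.2389, 0.0246]
orientation: [0.706, -0.026, 0.708, 0.027]
wrist_force: [0.0, -0.6, -1.7]
finger_gap: 0.0276
```

Run:
```python
from h import *
go(.462,-.240,.0167,94.4)
p,d=env.read_camera("scene")
cv2.imwrite(f"pics/scene10.png",cv2.resize(p[0:200,180:430],None,fx=2.8,fy=2.8,interpolation=3)[:,:,::-1])
```

```text
t 15.0 tcp [ 0.4614 -0.2389  0.0246] jaw 94.3 j6 -0.71 gap 0.0276 F [ 0.  -0.6 -1.7]
  offset cm [ 0.79 -0.11  0.05] yaw -0.1 (tool x z-comp -1.0000) len 0.8
```

View pics/scene10.png

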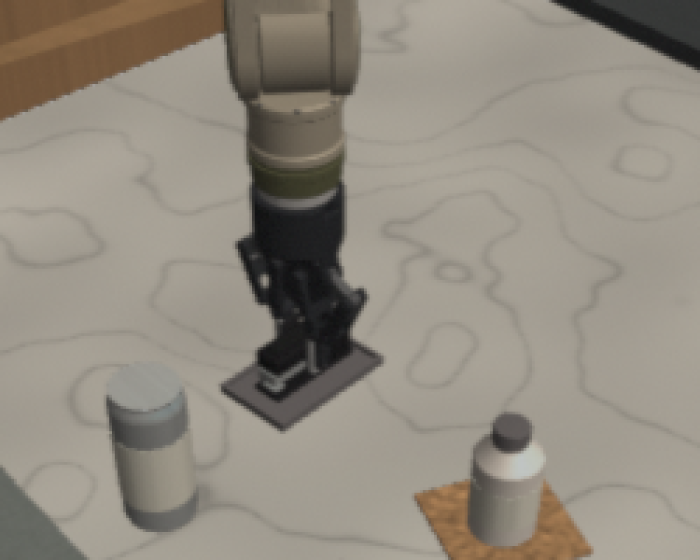

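servo_tool([
  {"offset": [0.1, -0.1, 0.05], "yaw": 0},
  {"offset": [0.25, -0.1, 0.05], "yaw": 0},
  {"offset": [0.45, -0.1, 0.05], "yaw": 0},
  {"offset": [0.6, -0.1, 0.05], "yaw": 0},
  {"offset": [0.7, -0.1, 0.05], "yaw": 0},
  {"offset": [0.75, -0.1, 0.05], "yaw": 0},
  {"offset": [0.78, -0.1, 0.05], "yaw": 0},
  {"offset": [0.78, -0.1, 0.05], "yaw": 0},
])

```text
clock: 15.85
tcp_pos: [0.463, -0.2413, 0.0185]
orientation: [0.707, -0.027, 0.707, 0.027]
wrist_force: [-0.0, 0.5, -1.8]
finger_gap: 0.0272
```

```bash
python3 -c "
from h import *
go(.462,-.240,.0167,94.4)"
```

```text
t 15.85 tcp [ 0.463  -0.2413  0.0185] jaw 94.3 j6 -0.71 gap 0.0272 F [-0.   0.5 -1.8]
  offset cm [ 0.18  0.13 -0.09] yaw -0.1 (tool x z-comp -1.0000) len 0.2
```

servo_tool([
  {"offset": [0.05, 0.05, 0], "yaw": 0},
  {"offset": [0.1, 0.1, 0], "yaw": 0},
  {"offset": [0.15, 0.1, 0], "yaw": 0},
  {"offset": [0.2, 0.1, 0], "yaw": 0},
  {"offset": [0.2, 0.1, 0], "yaw": 0},
  {"offset": [0.2, 0.1, 0], "yaw": 0},
  {"offset": [0.2, 0.1, 0], "yaw": 0},
  {"offset": [0.2, 0.1, 0], "yaw": 0},
])

```text
clock: 16.65
tcp_pos: [0.4629, -0.2402, 0.0167]
orientation: [0.707, -0.027, 0.707, 0.027]
wrist_force: [-2.2, 1.1, 3.0]
finger_gap: 0.0277
```

Contact is felt (Fz +3 N). Release and lift.

servo_tool([
  {"offset": [0, 0, 0], "yaw": 0},
  {"offset": [0, 0, 0], "yaw": 0},
  {"offset": [0, 0, 0], "yaw": 0},
  {"offset": [0, 0, 0], "yaw": 0},
  {"offset": [0, 0, 0], "yaw": 0},
  {"offset": [0, 0, 0], "yaw": 0},
  {"offset": [0, 0, 0], "yaw": 0},
  {"offset": [0, 0, 0], "yaw": 0},
], claw=1)

```text
clock: 17.45
tcp_pos: [0.4629, -0.2403, 0.0165]
orientation: [0.707, -0.027, 0.707, 0.026]
wrist_force: [-1.2, -0.2, 0.6]
finger_gap: 0.0853
```

servo_tool([
  {"offset": [-1, 0, 0], "yaw": 0},
  {"offset": [-3.5, 0, 0], "yaw": 0},
  {"offset": [-7.5, 0, 0], "yaw": 0},
  {"offset": [-11.5, 0, 0], "yaw": 0},
  {"offset": [-15, 0, 0], "yaw": 0},
  {"offset": [-17.5, 0, 0], "yaw": 0},
  {"offset": [-18.3, 0, 0], "yaw": 0},
  {"offset": [-18.3, 0, 0], "yaw": 0},
])

```text
clock: 18.25
tcp_pos: [0.4635, -0.2407, 0.2009]
orientation: [0.707, -0.027, 0.706, 0.026]
wrist_force: [0.0, -0.5, -0.9]
finger_gap: 0.0856
```

Run:
```python
from h import *
go(.641,.2215,.2,78)
p,d=env.read_camera("scene"); np.savez("pics/scene11.npz",p=p,d=d)
cv2.imwrite(f"pics/scene11.png",cv2.resize(p[0:200,180:430],None,fx=2.8,fy=2.8,interpolation=3)[:,:,::-1])
W=cloud("scene",d); 
for nm,(x,y),r in [("stapler",(.462,-.24),.06),]:
    q=W[(np.hypot(W[...,0]-x,W[...,1]-y)<r)&(W[...,2]>.016)&(W[...,2]<.07)]; print("all",np.percentile(q[:,2],98),cv2.minAreaRect((q[:,:2]*1000).astype(np.float32)))
```

```text
t 18.25 tcp [ 0.4635 -0.2407  0.2009] jaw 94.3 j6 -0.71 gap 0.0856 F [ 0.  -0.5 -0.9]
  offset cm [ 0.05 44.76 21.16] yaw 16.3 (tool x z-comp -1.0000) len 49.5
all 0.05196090673047087 ((464.0983581542969, -239.29905700683594), (94.92658233642578, 31.07451057434082), 3.7316625118255615)
```

View pics/scene11.png

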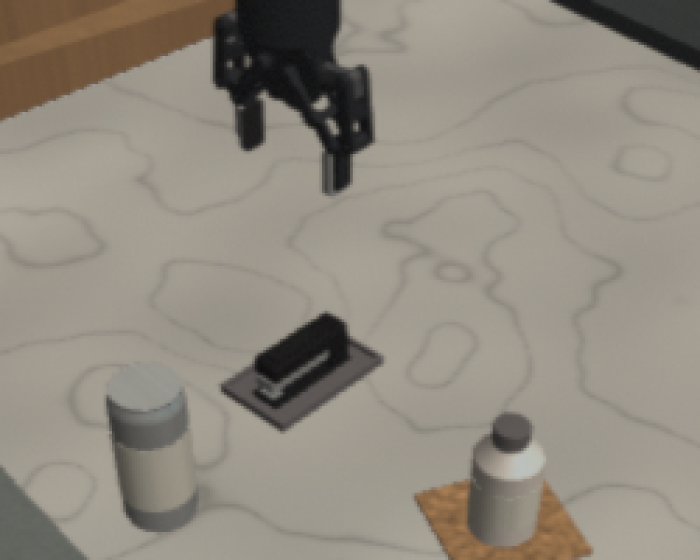

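The stapler lies centred lengthways in the long tray at (300,360); it measures within 1 mm and 1°. Next is the tin.

servo_tool([
  {"offset": [0, 2, 1], "yaw": 1},
  {"offset": [0, 6, 2.8], "yaw": 3},
  {"offset": [0, 10, 4.7], "yaw": 6},
  {"offset": [0, 14.2, 6.7], "yaw": 9},
  {"offset": [0, 18.4, 8.7], "yaw": 12},
  {"offset": [0, 22.6, 10.7], "yaw": 14},
  {"offset": [0, 26.8, 12.7], "yaw": 16},
  {"offset": [0, 31, 14.7], "yaw": 16.3},
])

```text
clock: 19.1
tcp_pos: [0.5854, 0.0818, 0.1969]
orientation: [0.702, 0.074, 0.705, -0.074]
wrist_force: [0.0, -1.2, 0.3]
finger_gap: 0.0854
```

```bash
python3 -c "
from h import *
go(.641,.2215,.2,78)"
```

```text
t 19.1 tcp [0.5854 0.0818 0.1969] jaw 78.0 j6 0.21 gap 0.0854 F [ 0.  -1.2  0.3]
  offset cm [-0.33 14.82  2.52] yaw -0.0 (tool x z-comp -1.0000) len 15.0
```

servo_tool([
  {"offset": [0, 2.5, 0.4], "yaw": 0},
  {"offset": [0, 6, 1], "yaw": 0},
  {"offset": [0, 10, 1.7], "yaw": 0},
  {"offset": [0, 13, 2.2], "yaw": 0},
  {"offset": [0, 14.5, 2.5], "yaw": 0},
  {"offset": [0, 14.8, 2.5], "yaw": 0},
  {"offset": [0, 14.8, 2.5], "yaw": 0},
  {"offset": [0, 14.8, 2.5], "yaw": 0},
])

```text
clock: 19.9
tcp_pos: [0.6408, 0.2184, 0.1984]
orientation: [0.703, 0.074, 0.704, -0.075]
wrist_force: [-0.1, -1.2, 1.0]
finger_gap: 0.0853
```

```bash
python3 -c "
from h import *
go(.641,.2215,.030,78)"
```

```text
t 19.9 tcp [0.6408 0.2184 0.1984] jaw 78.0 j6 0.42 gap 0.0853 F [-0.1 -1.2  1. ]
  offset cm [ 1.684e+01  3.200e-01 -1.000e-02] yaw -0.0 (tool x z-comp -1.0000) len 16.8
```

servo_tool([
  {"offset": [2, 0.3, 0], "yaw": 0},
  {"offset": [5, 0.3, 0], "yaw": 0},
  {"offset": [7.5, 0.3, 0], "yaw": 0},
  {"offset": [9, 0.3, 0], "yaw": 0},
  {"offset": [9.5, 0.3, 0], "yaw": 0},
  {"offset": [9.5, 0.3, 0], "yaw": 0},
  {"offset": [9.5, 0.3, 0], "yaw": 0},
  {"offset": [9.5, 0.3, 0], "yaw": 0},
])

```text
clock: 20.7
tcp_pos: [0.643, 0.2223, 0.106]
orientation: [0.704, 0.074, 0.702, -0.074]
wrist_force: [1.2, 1.4, 0.6]
finger_gap: 0.0854
```

Run:
```python
from h import *
go(.641,.2215,.030,78)
p,d=env.read_camera("scene")
cv2.imwrite(f"pics/scene12.png",cv2.resize(p[150:350,280:530],None,fx=2.8,fy=2.8,interpolation=3)[:,:,::-1])
```

```text
t 20.7 tcp [0.643  0.2223 0.106 ] jaw 78.0 j6 0.42 gap 0.0854 F [1.2 1.4 0.6]
  offset cm [ 7.6  -0.13 -0.2 ] yaw -0.0 (tool x z-comp -1.0000) len 7.6
```

View pics/scene12.png

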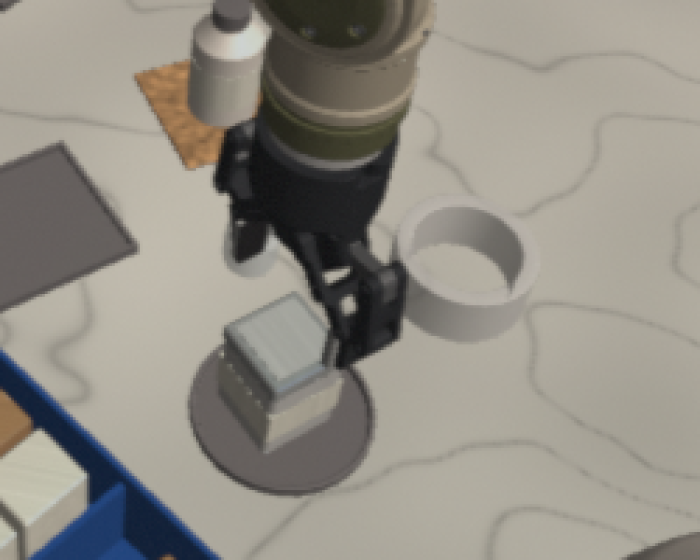

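The jaws straddle the tin along its sides, with the lid at about (280,340). Descend and close.

servo_tool([
  {"offset": [1, -0.1, -0.15], "yaw": 0},
  {"offset": [2.5, -0.1, -0.15], "yaw": 0},
  {"offset": [4.5, -0.1, -0.15], "yaw": 0},
  {"offset": [6, -0.1, -0.15], "yaw": 0},
  {"offset": [7, -0.1, -0.15], "yaw": 0},
  {"offset": [7.5, -0.1, -0.15], "yaw": 0},
  {"offset": [7.6, -0.1, -0.15], "yaw": 0},
  {"offset": [7.6, -0.1, -0.15], "yaw": 0},
])

```text
clock: 21.55
tcp_pos: [0.6408, 0.2218, 0.0289]
orientation: [0.704, 0.074, 0.703, -0.074]
wrist_force: [-0.6, -0.1, 0.6]
finger_gap: 0.0856
```

servo_tool([
  {"offset": [0, 0, 0], "yaw": 0},
  {"offset": [0, 0, 0], "yaw": 0},
  {"offset": [0, 0, 0], "yaw": 0},
  {"offset": [0, 0, 0], "yaw": 0},
  {"offset": [0, 0, 0], "yaw": 0},
  {"offset": [0, 0, 0], "yaw": 0},
  {"offset": [0, 0, 0], "yaw": 0},
  {"offset": [0, 0, 0], "yaw": 0},
], claw=0, force=40)

```text
clock: 22.35
tcp_pos: [0.6411, 0.2219, 0.0294]
orientation: [0.704, 0.074, 0.703, -0.074]
wrist_force: [-0.4, 0.1, 5.8]
finger_gap: 0.0554
```

Run:
```python
from h import *
go(.641,.2215,.030,78)
p,d=env.read_camera("scene")
cv2.imwrite(f"pics/scene13.png",cv2.resize(p[150:350,280:530],None,fx=2.8,fy=2.8,interpolation=3)[:,:,::-1])
```

```text
t 22.35 tcp [0.6411 0.2219 0.0294] jaw 78.0 j6 0.42 gap 0.0554 F [-0.4  0.1  5.8]
  offset cm [-0.06 -0.04 -0.  ] yaw 0.0 (tool x z-comp -1.0000) len 0.1
```

View pics/scene13.png

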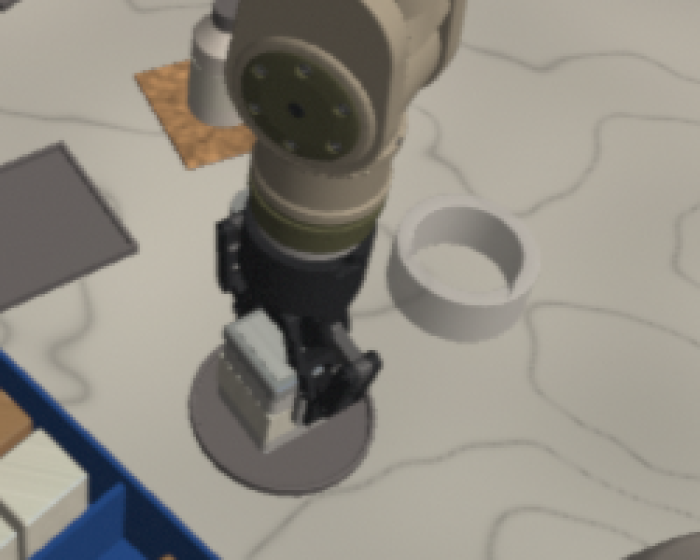

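servo_tool([
  {"offset": [-0.8, 0, 0], "yaw": 0},
  {"offset": [-2.8, 0, 0], "yaw": 0},
  {"offset": [-5.5, 0, 0], "yaw": 0},
  {"offset": [-8, 0, 0], "yaw": 0},
  {"offset": [-10.5, 0, 0], "yaw": 0},
  {"offset": [-11.7, 0, 0], "yaw": 0},
  {"offset": [-12, 0, 0], "yaw": 0},
  {"offset": [-12, 0, 0], "yaw": 0},
])

```text
clock: 23.2
tcp_pos: [0.6401, 0.2216, 0.1479]
orientation: [0.703, 0.074, 0.703, -0.074]
wrist_force: [0.1, -0.3, -2.8]
finger_gap: 0.0558
```

Run:
```python
from h import *
go(.659,-.0045,.149,76.4)
p,d=env.read_camera("scene")
cv2.imwrite(f"pics/scene14.png",cv2.resize(p[100:350,280:530],None,fx=2.4,fy=2.4,interpolation=3)[:,:,::-1])
```

```text
t 23.2 tcp [0.6401 0.2216 0.1479] jaw 78.0 j6 0.42 gap 0.0558 F [ 0.1 -0.3 -2.8]
  offset cm [ -0.11 -21.73   6.55] yaw 1.6 (tool x z-comp -1.0000) len 22.7
```

View pics/scene14.png

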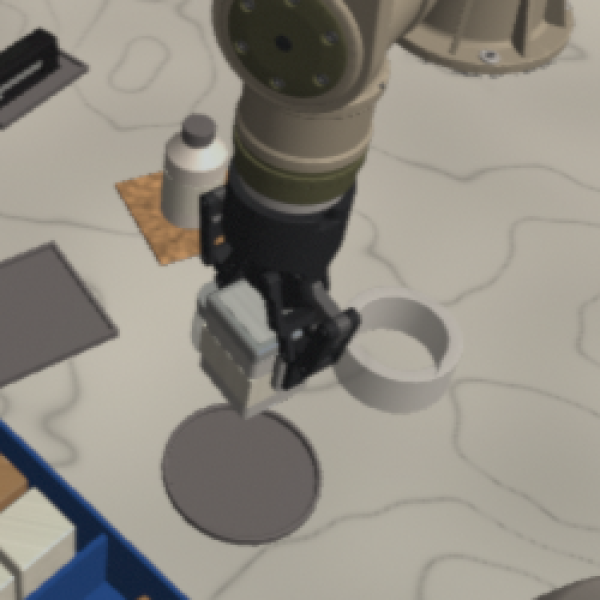

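The tin hangs upright at (240,350), clear of the round tray. Carrying it to the square tray.

servo_tool([
  {"offset": [0, -1, 0.3], "yaw": 0},
  {"offset": [0, -4, 1.2], "yaw": 0.5},
  {"offset": [0, -8, 2.4], "yaw": 1},
  {"offset": [0, -12, 3.6], "yaw": 1.6},
  {"offset": [0, -16, 4.8], "yaw": 1.6},
  {"offset": [0, -19.5, 5.9], "yaw": 1.6},
  {"offset": [0, -21.3, 6.4], "yaw": 1.6},
  {"offset": [0, -21.7, 6.5], "yaw": 1.6},
])

```text
clock: 24.05
tcp_pos: [0.6584, -0.0069, 0.1473]
orientation: [0.701, 0.085, 0.703, -0.085]
wrist_force: [-0.5, -0.1, -0.8]
finger_gap: 0.0555
```

servo_tool([
  {"offset": [1, 0, 0], "yaw": 0},
  {"offset": [3, 0, 0], "yaw": 0},
  {"offset": [6, 0, 0], "yaw": 0},
  {"offset": [8.5, 0, 0], "yaw": 0},
  {"offset": [10, 0, 0], "yaw": 0},
  {"offset": [10.8, 0, 0], "yaw": 0},
  {"offset": [11, 0, 0], "yaw": 0},
  {"offset": [11, 0, 0], "yaw": 0},
])

```text
clock: 24.85
tcp_pos: [0.659, -0.0031, 0.0385]
orientation: [0.702, 0.083, 0.702, -0.083]
wrist_force: [-0.5, 0.9, -2.9]
finger_gap: 0.0558
```

Run:
```python
from h import *
go(.659,-.0045,.0294,76.4)
p,d=env.read_camera("scene")
cv2.imwrite(f"pics/scene15.png",cv2.resize(p[100:300,180:430],None,fx=2.8,fy=2.8,interpolation=3)[:,:,::-1])
```

```text
t 24.85 tcp [ 0.659  -0.0031  0.0385] jaw 76.5 j6 0.11 gap 0.0558 F [-0.5  0.9 -2.9]
  offset cm [ 0.91 -0.13  0.03] yaw 0.1 (tool x z-comp -1.0000) len 0.9
```

View pics/scene15.png

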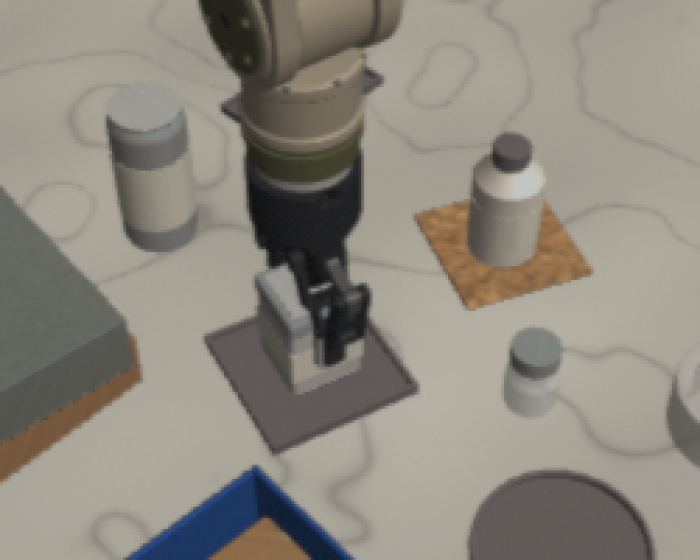

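The tin is over the square tray and parallel to its sides. Lowering the last 9 mm.

servo_tool([
  {"offset": [0.2, -0.1, 0], "yaw": 0},
  {"offset": [0.4, -0.1, 0], "yaw": 0},
  {"offset": [0.6, -0.1, 0], "yaw": 0},
  {"offset": [0.75, -0.1, 0], "yaw": 0},
  {"offset": [0.85, -0.1, 0], "yaw": 0},
  {"offset": [0.93, -0.1, 0], "yaw": 0},
  {"offset": [0.95, -0.1, 0], "yaw": 0},
  {"offset": [0.95, -0.1, 0], "yaw": 0},
])

```text
clock: 25.7
tcp_pos: [0.6586, -0.0052, 0.0304]
orientation: [0.702, 0.084, 0.702, -0.084]
wrist_force: [-3.6, 0.6, 8.1]
finger_gap: 0.0557
```

Firm contact (8 N). Release.

servo_tool([
  {"offset": [-0.05, 0, 0], "yaw": 0},
  {"offset": [-0.05, 0, 0], "yaw": 0},
  {"offset": [-0.05, 0, 0], "yaw": 0},
  {"offset": [-0.05, 0, 0], "yaw": 0},
  {"offset": [-0.05, 0, 0], "yaw": 0},
  {"offset": [-0.05, 0, 0], "yaw": 0},
  {"offset": [-0.05, 0, 0], "yaw": 0},
  {"offset": [-0.05, 0, 0], "yaw": 0},
], claw=1)

```text
clock: 26.5
tcp_pos: [0.6587, -0.005, 0.0294]
orientation: [0.702, 0.084, 0.702, -0.084]
wrist_force: [0.1, -0.4, -0.4]
finger_gap: 0.0857
```

servo_tool([
  {"offset": [-1, 0, 0], "yaw": 0},
  {"offset": [-3.5, 0, 0], "yaw": 0},
  {"offset": [-7.5, 0, 0], "yaw": 0},
  {"offset": [-11.5, 0, 0], "yaw": 0},
  {"offset": [-14.5, 0, 0], "yaw": 0},
  {"offset": [-16.5, 0, 0], "yaw": 0},
  {"offset": [-17, 0, 0], "yaw": 0},
  {"offset": [-17, 0, 0], "yaw": 0},
])

```text
clock: 27.3
tcp_pos: [0.6592, -0.0051, 0.2007]
orientation: [0.703, 0.084, 0.701, -0.084]
wrist_force: [-0.2, -0.1, -0.1]
finger_gap: 0.085
```

Run:
```python
from h import *
go(.4628,.004,.20,40)
p,d=env.read_camera("scene"); np.savez("pics/scene16.npz",p=p,d=d)
cv2.imwrite(f"pics/scene16.png",cv2.resize(p[100:300,180:430],None,fx=2.8,fy=2.8,interpolation=3)[:,:,::-1])
W=cloud("scene",d); 
q=W[(np.hypot(W[...,0]-.659,W[...,1]+.0045)<.06)&(W[...,2]>.07)&(W[...,2]<.1)]; print("tin",np.percentile(q[:,2],98),cv2.minAreaRect((q[:,:2]*1000).astype(np.float32)))
q=W[(np.hypot(W[...,0]-.464,W[...,1]-.004)<.04)&(W[...,2]>.103)&(W[...,2]<.12)]; print("cap",(q.min(0)+q.max(0))/2)
```

```text
t 27.3 tcp [ 0.6592 -0.0051  0.2007] jaw 76.4 j6 0.11 gap 0.085 F [-0.2 -0.1 -0.1]
  offset cm [  0.02  -3.74 -19.3 ] yaw 36.4 (tool x z-comp -1.0000) len 19.7
tin 0.08795383663625829 ((660.4632568359375, -4.5159149169921875), (59.94330978393555, 58.242740631103516), 75.61613464355469)
cap [0.46599459 0.00553035 0.10919346]
```

View pics/scene16.png

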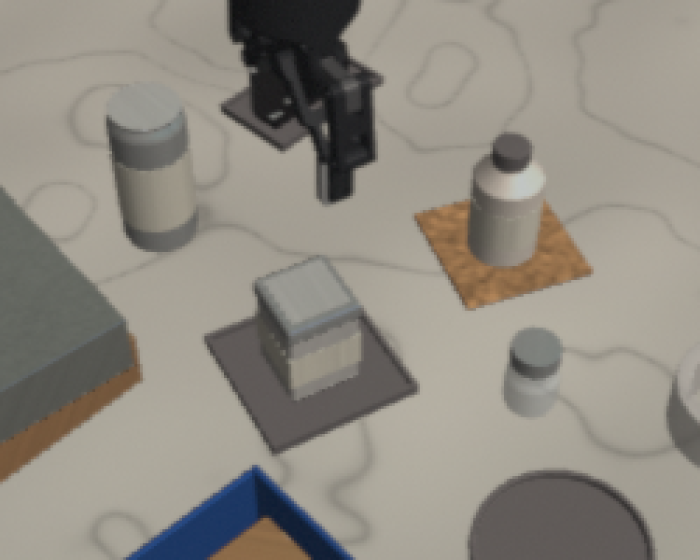

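The tin stands squared up in the square tray at about (308,325), within 1 mm and 1°. Now the bottle, keeping the jaw yaw.

servo_tool([
  {"offset": [0, -0.3, -1.5], "yaw": 0},
  {"offset": [0, -1, -5], "yaw": 0},
  {"offset": [0, -1.8, -9.5], "yaw": 0},
  {"offset": [0, -2.6, -13.5], "yaw": 0},
  {"offset": [0, -3.3, -17], "yaw": 0},
  {"offset": [0, -3.6, -18.8], "yaw": 0},
  {"offset": [0, -3.7, -19.3], "yaw": 0},
  {"offset": [0, -3.7, -19.3], "yaw": 0},
])

```text
clock: 28.15
tcp_pos: [0.4618, 0.0045, 0.1987]
orientation: [0.702, 0.084, 0.702, -0.084]
wrist_force: [1.0, 0.1, 0.9]
finger_gap: 0.0855
```

servo_tool([
  {"offset": [1.5, 0, 0], "yaw": 0},
  {"offset": [3.5, 0, 0], "yaw": 0},
  {"offset": [5.5, 0, 0], "yaw": 0},
  {"offset": [6.7, 0, 0], "yaw": 0},
  {"offset": [7, 0, 0], "yaw": 0},
  {"offset": [7, 0, 0], "yaw": 0},
  {"offset": [7, 0, 0], "yaw": 0},
  {"offset": [7, 0, 0], "yaw": 0},
])

```text
clock: 28.95
tcp_pos: [0.4632, 0.0043, 0.1303]
orientation: [0.703, 0.084, 0.702, -0.084]
wrist_force: [-0.3, 0.0, 0.3]
finger_gap: 0.0854
```

Run:
```python
from h import *
go(.4628,.004,.0445,76.4)
```

```text
t 28.95 tcp [0.4632 0.0043 0.1303] jaw 76.4 j6 0.07 gap 0.0854 F [-0.3  0.   0.3]
  offset cm [ 8.58 -0.04 -0.05] yaw -0.0 (tool x z-comp -1.0000) len 8.6
```

servo_tool([
  {"offset": [1, 0, 0], "yaw": 0},
  {"offset": [3, 0, 0], "yaw": 0},
  {"offset": [5, 0, 0], "yaw": 0},
  {"offset": [7, 0, 0], "yaw": 0},
  {"offset": [8, 0, 0], "yaw": 0},
  {"offset": [8.5, 0, 0], "yaw": 0},
  {"offset": [8.6, 0, 0], "yaw": 0},
  {"offset": [8.6, 0, 0], "yaw": 0},
])

```text
clock: 29.75
tcp_pos: [0.4629, 0.0043, 0.044]
orientation: [0.702, 0.084, 0.702, -0.084]
wrist_force: [-0.5, 0.7, -0.4]
finger_gap: 0.0855
```

servo_tool([
  {"offset": [0, 0, 0], "yaw": 0},
  {"offset": [0, 0, 0], "yaw": 0},
  {"offset": [0, 0, 0], "yaw": 0},
  {"offset": [0, 0, 0], "yaw": 0},
  {"offset": [0, 0, 0], "yaw": 0},
  {"offset": [0, 0, 0], "yaw": 0},
  {"offset": [0, 0, 0], "yaw": 0},
  {"offset": [0, 0, 0], "yaw": 0},
], claw=0, force=40)

```text
clock: 30.55
tcp_pos: [0.4631, 0.0044, 0.0444]
orientation: [0.703, 0.084, 0.702, -0.084]
wrist_force: [-1.2, 1.2, 6.9]
finger_gap: 0.0553
```

Run:
```python
from h import *
go(.641,.227,.0445,76.4)
p,d=env.read_camera("scene")
cv2.imwrite(f"pics/scene17.png",cv2.resize(p[50:300,180:480],None,fx=2.4,fy=2.4,interpolation=3)[:,:,::-1])
```

```text
t 30.55 tcp [0.4631 0.0044 0.0444] jaw 76.4 j6 0.07 gap 0.0553 F [-1.2  1.2  6.9]
  offset cm [2.000e-02 2.581e+01 1.206e+01] yaw 0.0 (tool x z-comp -1.0000) len 28.5
```

View pics/scene17.png

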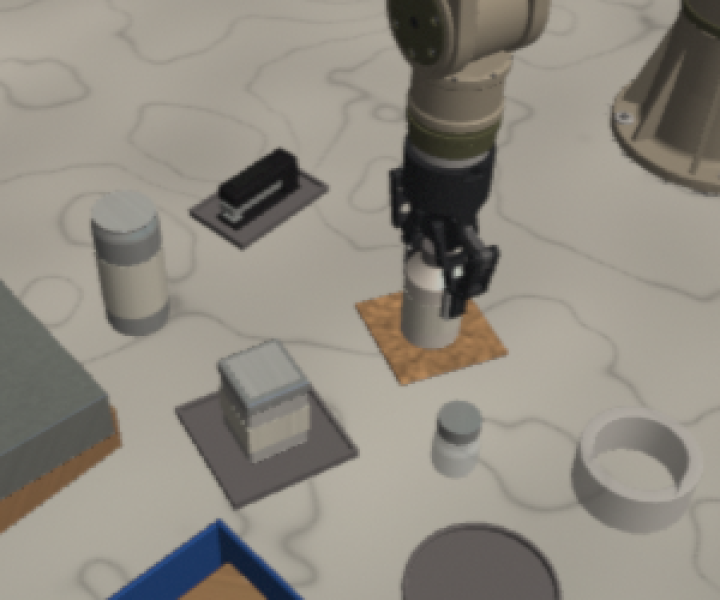

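The bottle is gripped and the others stay in place. Lifting 12 cm, well above the jar, and carrying it to the round tray.

servo_tool([
  {"offset": [-0.8, 0, 0], "yaw": 0},
  {"offset": [-2.8, 0, 0], "yaw": 0},
  {"offset": [-5.5, 0, 0], "yaw": 0},
  {"offset": [-8, 0, 0], "yaw": 0},
  {"offset": [-10.5, 0, 0], "yaw": 0},
  {"offset": [-11.7, 0, 0], "yaw": 0},
  {"offset": [-12, 0, 0], "yaw": 0},
  {"offset": [-12, 0, 0], "yaw": 0},
])

```text
clock: 31.4
tcp_pos: [0.4622, 0.0044, 0.1632]
orientation: [0.702, 0.084, 0.702, -0.084]
wrist_force: [-0.5, -0.3, -3.4]
finger_gap: 0.0555
```

servo_tool([
  {"offset": [0, 1, 0.5], "yaw": 0},
  {"offset": [0, 4, 1.9], "yaw": 0},
  {"offset": [0, 8, 3.7], "yaw": 0},
  {"offset": [0, 12.3, 5.7], "yaw": 0},
  {"offset": [0, 16.6, 7.7], "yaw": 0},
  {"offset": [0, 20.8, 9.7], "yaw": 0},
  {"offset": [0, 24.3, 11.3], "yaw": 0},
  {"offset": [0, 25.8, 12.1], "yaw": 0},
])

```text
clock: 32.2
tcp_pos: [0.6416, 0.2306, 0.1605]
orientation: [0.702, 0.083, 0.703, -0.083]
wrist_force: [0.0, 0.4, -2.9]
finger_gap: 0.0551
```

Run:
```python
from h import *
go(.641,.227,.0424,76.4)
p,d=env.read_camera("scene")
cv2.imwrite(f"pics/scene18.png",cv2.resize(p[100:350,230:530],None,fx=2.4,fy=2.4,interpolation=3)[:,:,::-1])
```

```text
t 32.2 tcp [0.6416 0.2306 0.1605] jaw 76.6 j6 0.46 gap 0.0551 F [ 0.   0.4 -2.9]
  offset cm [11.81 -0.37  0.05] yaw 0.2 (tool x z-comp -1.0000) len 11.8
```

View pics/scene18.png

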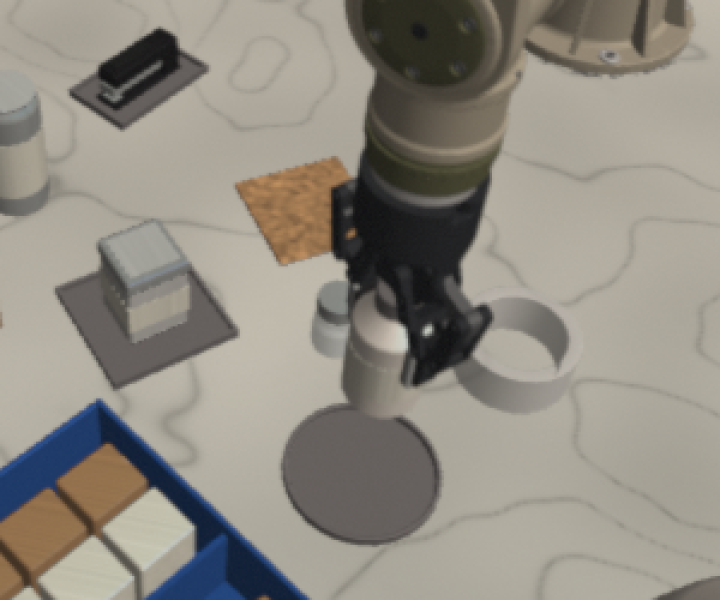

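servo_tool([
  {"offset": [1, 0, 0], "yaw": 0},
  {"offset": [3, 0, 0], "yaw": 0},
  {"offset": [5.5, 0, 0], "yaw": 0},
  {"offset": [8, 0, 0], "yaw": 0},
  {"offset": [9.7, 0, 0], "yaw": 0},
  {"offset": [10.6, 0, 0], "yaw": 0},
  {"offset": [10.8, 0, 0], "yaw": 0},
  {"offset": [10.8, 0, 0], "yaw": 0},
])

```text
clock: 33.05
tcp_pos: [0.6403, 0.2263, 0.0553]
orientation: [0.702, 0.084, 0.702, -0.084]
wrist_force: [0.0, 0.4, -2.5]
finger_gap: 0.0552
```

Run:
```python
from h import *
go(.641,.227,.0424,76.4)
p,d=env.read_camera("scene")
cv2.imwrite(f"pics/scene19.png",cv2.resize(p[150:350,280:530],None,fx=2.8,fy=2.8,interpolation=3)[:,:,::-1])
```

```text
t 33.05 tcp [0.6403 0.2263 0.0553] jaw 76.4 j6 0.46 gap 0.0552 F [ 0.   0.4 -2.5]
  offset cm [1.29 0.09 0.05] yaw -0.0 (tool x z-comp -1.0000) len 1.3
```

View pics/scene19.png

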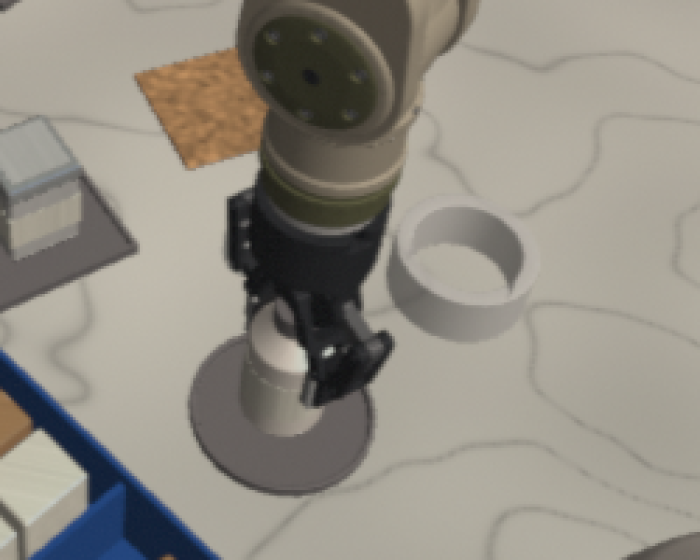

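The bottle is about 12 mm above the tray floor and looks centred. Lowering the rest of the way.

servo_tool([
  {"offset": [0.2, 0.05, 0], "yaw": 0},
  {"offset": [0.5, 0.05, 0], "yaw": 0},
  {"offset": [0.8, 0.05, 0], "yaw": 0},
  {"offset": [1.0, 0.05, 0], "yaw": 0},
  {"offset": [1.15, 0.05, 0], "yaw": 0},
  {"offset": [1.2, 0.05, 0], "yaw": 0},
  {"offset": [1.25, 0.05, 0], "yaw": 0},
  {"offset": [1.25, 0.05, 0], "yaw": 0},
])

```text
clock: 33.9
tcp_pos: [0.6408, 0.2272, 0.0429]
orientation: [0.702, 0.084, 0.702, -0.084]
wrist_force: [-0.4, -0.5, -2.4]
finger_gap: 0.0553
```

servo_tool([
  {"offset": [0.05, 0, 0], "yaw": 0},
  {"offset": [0.1, 0, 0], "yaw": 0},
  {"offset": [0.15, 0, 0], "yaw": 0},
  {"offset": [0.15, 0, 0], "yaw": 0},
  {"offset": [0.15, 0, 0], "yaw": 0},
  {"offset": [0.15, 0, 0], "yaw": 0},
  {"offset": [0.15, 0, 0], "yaw": 0},
  {"offset": [0.15, 0, 0], "yaw": 0},
])

```text
clock: 34.7
tcp_pos: [0.641, 0.2272, 0.0425]
orientation: [0.702, 0.084, 0.702, -0.084]
wrist_force: [-2.2, -1.0, 5.3]
finger_gap: 0.055
```

Contact. Release, then go straight up.

servo_tool([
  {"offset": [0, 0, 0], "yaw": 0},
  {"offset": [0, 0, 0], "yaw": 0},
  {"offset": [0, 0, 0], "yaw": 0},
  {"offset": [0, 0, 0], "yaw": 0},
  {"offset": [0, 0, 0], "yaw": 0},
  {"offset": [0, 0, 0], "yaw": 0},
  {"offset": [0, 0, 0], "yaw": 0},
  {"offset": [0, 0, 0], "yaw": 0},
], claw=1)

```text
clock: 35.5
tcp_pos: [0.6408, 0.2272, 0.0415]
orientation: [0.702, 0.084, 0.702, -0.084]
wrist_force: [0.2, -0.3, -0.1]
finger_gap: 0.0854
```

servo_tool([
  {"offset": [-1, 0, 0], "yaw": 0},
  {"offset": [-3.5, 0, 0], "yaw": 0},
  {"offset": [-7.5, 0, 0], "yaw": 0},
  {"offset": [-11.5, 0, 0], "yaw": 0},
  {"offset": [-15, 0, 0], "yaw": 0},
  {"offset": [-17.5, 0, 0], "yaw": 0},
  {"offset": [-18, 0, 0], "yaw": 0},
  {"offset": [-18, 0, 0], "yaw": 0},
])

```text
clock: 36.3
tcp_pos: [0.6414, 0.2274, 0.223]
orientation: [0.703, 0.084, 0.701, -0.083]
wrist_force: [-0.2, 0.1, 0.1]
finger_gap: 0.0854
```

Run:
```python
from h import *
go(.45,.1,.25)
```

```text
t 36.3 tcp [0.6414 0.2274 0.223 ] jaw 76.4 j6 0.46 gap 0.0854 F [-0.2  0.1  0.1]
  offset cm [ -2.76 -16.88 -15.6 ]  len 23.1
```

servo_tool([
  {"offset": [-0.5, -1.5, -1.5], "yaw": 0},
  {"offset": [-1, -4, -4], "yaw": 0},
  {"offset": [-1.5, -7, -6.5], "yaw": 0},
  {"offset": [-2, -10, -9.5], "yaw": 0},
  {"offset": [-2.5, -13, -12.5], "yaw": 0},
  {"offset": [-2.7, -15.5, -14.5], "yaw": 0},
  {"offset": [-2.7, -16.9, -15.6], "yaw": 0},
  {"offset": [-2.7, -16.9, -15.6], "yaw": 0},
])

```text
clock: 37.1
tcp_pos: [0.4466, 0.0987, 0.2472]
orientation: [0.701, 0.084, 0.703, -0.085]
wrist_force: [1.0, -0.2, -0.6]
finger_gap: 0.0855
```

Run:
```python
from h import *
for n in ["scene","top"]:
    p,d=env.read_camera(n); np.savez(f"pics/{n}20.npz",p=p,d=d); cv2.imwrite(f"pics/{n}20.png",p[:,:,::-1])
    W=cloud(n,d); 
    def sel(x,y,r,lo,hi): 
        q=W[(np.hypot(W[...,0]-x,W[...,1]-y)<r)&(W[...,2]>lo)&(W[...,2]<hi)]; 
        if len(q)<10: return "occluded"
        m=cv2.minAreaRect((q[:,:2]*1000).astype(np.float32)); return np.r_[m[0],m[1],m[2]].round(1),len(q)
    print(n,"stapler",sel(.462,-.24,.06,.016,.07),"tin",sel(.659,-.0045,.06,.075,.1),"cap",sel(.641,.227,.04,.1,.12))
    print("  can",sel(.652,-.195,.05,.124,.14),"jar",sel(.56,.124,.04,.054,.07),"tape",sel(.468,.242,.065,.04,.055))
    # round tray: dark pixels
    q=(np.hypot(W[...,0]-.641,W[...,1]-.227)<.08)&(W[...,2]<.012)&(W[...,2]>-.003)&(p.max(-1)<(118 if n=="scene" else 85))
    q=cv2.morphologyEx(q.astype(np.uint8),cv2.MORPH_OPEN,np.ones((3,3)))>0
    print("  round",cv2.minEnclosingCircle((W[q][:,:2]*1000).astype(np.float32)))
```

```text
scene stapler (array([ 464.6, -238.5,   94.5,   29.9,    4.3]), 525) tin (array([660.5,  -3.8,  59.2,  59.4,  74.5]), 741) cap (array([643. , 227.5,  28.9,  28.1,  54.8]), 238)
  can (array([ 652.8, -196.3,   55.2,   54.7,   74.5]), 401) jar (array([561.1, 125.1,  36. ,  35.5,  56.2]), 237) tape (array([469. , 242. , 100. ,  99.4,  74.6]), 816)
  round ((641.5327758789062, 227.37875366210938), 62.35368347167969)
top stapler (array([ 462.4, -239.9,   91.3,   28.7,    4.3]), 639) tin (array([658.2,  -5.1,  57.9,  58.5,  76.1]), 709) cap occluded
  can (array([ 651.8, -195.9,   53.6,   54.2,   79.5]), 548) jar occluded tape occluded
  round ((0.0, 0.0), 0.0)
```

View pics/scene20.png

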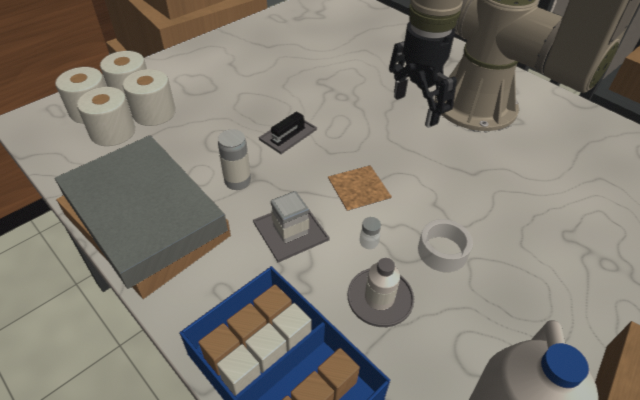

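View pics/top20.png

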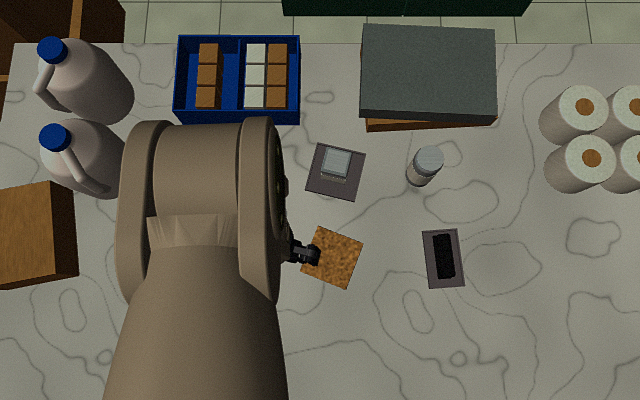

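The scene view shows the bottle (382,280) in the round tray, the tin (291,215) in the square tray, the stapler (288,128) in the long tray and the mat (360,187) empty. All three are within about 2 mm of their tray centres, and the bystanders haven't moved. Handing in.

```bash
python3 -c "
from workcell import env
print(env.hand_in(), env.get_state()['clock'])"
```

```text
the job is handed in; nothing more can be done
the job is handed in; nothing more can be done
```

The bottle, tin and stapler are each back in their own trays, and I handed the job in at about 37 s of the 93 s allowed. The hand-in gives no verdict.

I set the bottle down on the mat at about its centre and let go. Then I moved the stapler to the long tray, the tin to the square tray, and the bottle from the mat to the round tray.

Last checks, from the scene camera:

| Thing | Distance from tray centre | Angle to tray |
|---|---|---|
| Bottle | about 1.5 mm | – |
| Tin | about 1 mm | within about 1–2° |
| Stapler | about 1 mm | within 1° |

- **State at the end:** all three stood upright, the mat was empty and the gripper was clear of everything.
- **Can, tape roll and jar:** all three were within about 1 mm of where they started.
- **Top camera:** it agreed on the tin, stapler and can to within about 2 mm. The arm blocked its view of the bottle, round tray, jar and tape roll, so those rest on the scene camera alone.
- **Slips along the way:** I first lined the jaws up with the stapler's length, saw it in a picture before touching anything, and turned them 90°. Two move calls were also refused because yaw was missing from the rows; nothing moved.

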